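# Nest the tool cups into a stepped stand

## Robot

A 7-joint arm with a two-finger parallel gripper is mounted at the origin on the work surface. World frame = base frame: x ahead of the robot, y to its left, z up, the work surface at z = 0. Lengths are in m, angles in rad, forces in N, time in s.
With the tool pointing down it reaches from about 0.425 to 0.875 m from the base axis. Payload 4.7 kg.
Tool frame: the origin (TCP) lies midway between the tips of the shut fingers; the grasp point (between the pads) lies 19 mm behind it; y points along the fingers, z is the direction in which the jaws open and shut, and the axes are right-handed (so a half turn about y gives the same grasp; the last joint's range is limited). The gripper opens to 87 mm and grips with 3 to 60 N. Pads are 19 mm wide; open, the fingers measure 117 mm over their backs; the gripper's body (75 mm by 190 mm) begins 51 mm behind the grasp point.
Start: joints at [-1.111, 0.321, -0.07, 1.45, 0.023, 1.371, -0.057], TCP at [0.28, 0.586, 0.183] pointing down, gripper open.
Joint ranges: [-2.86, 2.86], [-0.3, 2.09], [-1.38, 1.24], [0.06, 2.45], [-1.56, 4.7], [0.09, 2.05], [-2.69, 2.69]. Speed limits (rad/s): [2.57, 2.57, 3.14, 3.14, 3.14, 3.14, 3.14].

## Interface

Orientations are given as a rotation vector (axis times angle).
In Python, from bench import ctrl gives the robot as it stands.
- The arm moves only by the tool play_rows, never from a script. Its arguments are lists of equal length, an entry for each row: "translation": the shift along the tool's x, y, z in mm, a list of three; "turn": the turn, a rotation vector about the tool's x, y, z in rad, a list of three; "fingers": the opening, from -1 (shut) to 1 (fully open), so that 0 is half open. In form: {"translation": [[dx, dy, dz], ...], "turn": [[wx, wy, wz], ...], "fingers": [fingers, ...]}. A call has exactly 10 rows; each row shifts and turns the commanded pose from where the row before left it, along the tool's axes as they then stand; what a row does not reach is not made up. A row lasts 1/12 s, in which the tool goes at most 41.7 mm and 7.16 degrees, less where a joint would pass 70% of its speed; a pose out of reach is approached as far as the arm can. A call with a gripper value outside its range is refused whole. The fingers move at their own pace and stop on an object; "grip_force" is the grip in N (left out, the last holds). Time passes only in rows, so rows that do not move let the fingers close, or fill a call up. It gives the time, the measured TCP pose, the force and the opening at its end, in the units of the state.
- ctrl.get_state(): the state, without advancing time (a new reading comes with each control period).
- ctrl.get_image(name): name is "side" or "top" or "wrist"; returns the picture (480x640x3 uint8, blue, green, red); there is no depth.
- ctrl.camera_info(name): a dict with "camera_matrix" (3x3 intrinsics, pixels), "R" (3x3) and "t" (3): a world point X has camera coordinates R X + t. Camera axes: x right, y down, z forward; pixel columns grow to the right and rows downward; lengths in m; the calibration is good to about 2 mm. The wrist camera is an equidistant fisheye: a pixel r from the principal point sees the ray r / f radians off the axis. A picture is of the moment at which its call begins: read the wrist's pose just before it. camera_info takes no time and is no camera call; for the wrist camera it gives the pose at the moment of the call.
- ctrl.close_job(): hands the job in, once; it reports no verdict.
The state is a dict: "time": time; "joint_positions": joint angles; "qd": joint speeds; "joint_torque": joint torques, N m; "position": TCP position; "tool_rot": TCP orientation; "ft_force": force on the tool from outside, world axes, zero at the start; "torque": the same for the moment, N m; "grip_width": opening from 0.0 (shut) to 1.0 (fully open).
Only numpy, scipy, OpenCV 4.12 (cv2) and the standard library are available. Lean on these libraries where they do the work, as an engineer would, in place of code of your own. Each camera call takes 0.05 s, during which the arm holds its last target.

## Task

Make up the stepped tool stand: nest the three cups in size order, the red cup standing on the floor of the black one and the yellow cup standing on the floor of the red one, all upright. The yellow cup has been left in the black one, so it must come out first. Leave the black cup standing where it is, lower the cups rather than dropping them, let none tip over, and keep everything else on the mat where it is.

Things in the scene. Friction and masses are not known exactly. Their poses are not given: they have to be found in the camera images.
- cup_large: black plastic cup, open at the top, round and straight-sided: outer diameter 88 mm, height 55 mm, wall 4 mm (mouth 80 mm across), floor 5 mm thick; about 0.2 kg. Too wide to grip; it stays where it is. It stands on the blue mat, whose top is 4 mm above the work surface. Origin: centre of its underside; z axis up to the mouth
- cup_medium: red plastic cup, open at the top, round and straight-sided: outer diameter 68 mm, height 92 mm, wall 3 mm (mouth 62 mm across), floor 5 mm thick; about 0.1 kg. It starts empty on the mat, apart. Can be gripped across its outside near the top; nested in the black cup its rim stands 42 mm above the black rim. Origin: centre of its underside; z axis up to the mouth
- cup_small: yellow plastic cup, open at the top, round and straight-sided: outer diameter 52 mm, height 120 mm, wall 3 mm, floor 5 mm thick; about 0.08 kg. It starts standing loose in the black cup, on its floor, its rim 70 mm above the black rim. Nested in the red cup its rim stands 33 mm above the red rim. Can be gripped across its outside near the top. Origin: centre of its underside; z axis up to the mouth
- board_holder: bystander: white clamp plate 75 x 130 mm holding a green circuit board, 20 mm high, loose on the mat. Origin: centre of its underside; its length is along y
- solder_spool: bystander: spool of solder, white flanges, green top, 60 mm diameter, 46 mm high, loose on the mat. Origin: centre of its underside
- paste_tin: bystander: round black tin with a blue lid, 74 mm diameter, 28 mm high, loose on the mat. Origin: centre of its underside
- flux_syringe: bystander: amber flux syringe lying along its y axis, 125 mm long, 22 mm high, loose on the mat. Origin: under its middle
- alcohol_bottle: bystander: square white bottle 62 mm wide with a steel cap, 107 mm high, loose on the mat. Origin: centre of its underside
- wick_roll: bystander: flat round roll of desoldering wick, 46 mm diameter, 12 mm high, loose on the mat. Origin: centre of its underside
- tweezers: bystander: steel tweezers lying along their x axis, 130 mm long, 6 mm high, loose on the mat. Origin: under their middle

How it is judged:
On the way, in this order (a step that is already met when the one before it is completed fails the run):
1. the yellow cup is out of the black cup (its underside above the black rim, or it is clear to the side) ((z of cup_small in the frame of cup_large above 0.056 m or horizontal distance between cup_small and cup_large above 0.08 m)), for 0.1 s.
2. the red cup stands on the floor of the black cup (horizontal distance between cup_medium and cup_large below 0.012 m and z of cup_medium in the frame of cup_large between 0.002 and 0.009 m), for 0.2 s.
At the end, for the whole second after the job is handed in: the red cup stands on the floor of the black cup (underside 2 to 9 mm above the black cup's underside, axes within 12 mm) and the yellow cup on the floor of the red cup (same tolerances); all three upright within 0.06 rad, still and released; the black cup within 30 mm of where it started (all of step 2 and horizontal distance between cup_small and cup_medium below 0.012 m and z of cup_small in the frame of cup_medium between 0.002 and 0.009 m and angle between each of cup_large, cup_medium, cup_small's own z axis and vertical below 0.06 rad and distance of cup_large from where it was at the start of the episode below 0.03 m and linear speed of each of cup_large, cup_medium, cup_small below 0.02 m/s); the robot touches nothing.
It fails at once if a bystander was pushed more than 20 mm (distance of any of board_holder, solder_spool, paste_tin, flux_syringe, alcohol_bottle, wick_roll, tweezers from where it was at the start of the episode above 0.02 m).
It fails at once if a cup tipped over (more than 0.7 rad) (angle between any of cup_large, cup_medium, cup_small's own z axis and vertical above 0.7 rad).
It fails at once if the red or yellow cup was dropped (falling faster than 0.75 m/s, a fall of some 30 mm, with no finger on it or on the cup that holds it) ((linear speed of cup_medium above 0.75 m/s and contact force between the fingers and cup_medium below 0.05 N) or (linear speed of cup_small above 0.75 m/s and contact force between the fingers and cup_small below 0.05 N and contact force between the fingers and cup_medium below 0.05 N)).
It also fails if it takes over 58 s, if anything falls off the work surface, if the arm or the gripper's body presses on something with over 40 N, if the wrist force passes 120 N, or if a joint passes its speed limit or range.

## Working session

There is one attempt and no reset: what is moved stays moved. The work goes in short steps, Python scripts to look and compute and a tool call to move; the robot and the scene stay as the last step left them, time stands still between calls to the robot, and variables do not carry over. Pictures are saved under pics/ and viewed, and the job is handed in when it is done.

Besides the shell and the picture viewer there is one more tool, called after "Call:" by a JSON object that holds its "name" and its "arguments", one argument or row to a line. play_rows: Moves the arm, as the interface text tells. Its arguments: {"type":"object","properties":{"translation":{"type":"array"},"turn":{"type":"array"},"fingers":{"type":"array"},"grip_force":{"type":"number"}},"required":["translation","turn","fingers"]}

```bash
mkdir -p pics; ls; python3 - <<'E'
from bench import ctrl
import cv2
print(ctrl.get_state())
for n in ("side","top","wrist"):
    i=ctrl.camera_info(n); print(n,i)
    cv2.imwrite(f"pics/{n}0.png",ctrl.get_image(n))
E
```

```text
pics
{'time': 0.0, 'joint_positions': array([-1.11090012,  0.32183016, -0.07008082,  1.45166161,  0.02258893,
        1.37079815, -0.05692606]), 'qd': array([-8.71637601e-05, -1.65894358e-03,  1.37977641e-03, -1.03285085e-03,
       -2.85142062e-03, -2.42636780e-04, -1.81578615e-03]), 'joint_torque': array([-3.58763518e-04, -4.91280019e+01, -4.03902009e-01, -3.12525094e+01,
       -6.38051704e-02,  4.36093309e-02,  1.63722525e-04]), 'position': array([0.28004244, 0.58588862, 0.18236363]), 'tool_rot': array([-1.54426397,  0.34995955, -0.34942831]), 'ft_force': array([ 0.26174601,  0.57120942, -0.33329399]), 'torque': array([ 0.01055761,  0.00336819, -0.01484114]), 'grip_width': 0.998299858353563}
side {'camera_matrix': array([[528.94398567,   0.        , 316.40681652],
       [  0.        , 528.94398567, 242.92457026],
       [  0.        ,   0.        ,   1.        ]]), 'R': array([[ 0.76481122, -0.64416354,  0.01082304],
       [-0.47528647, -0.57548645, -0.66552094],
       [ 0.43493284,  0.50385384, -0.7463007 ]]), 't': array([-0.44134015,  0.31543976,  0.984652  ])}
top {'camera_matrix': array([[561.38818418,   0.        , 316.26383945],
       [  0.        , 561.38818418, 241.55158179],
       [  0.        ,   0.        ,   1.        ]]), 'R': array([[-0.02813014, -0.99948551, -0.01540804],
       [-0.98432398,  0.03038169, -0.17373326],
       [ 0.174112  ,  0.01027936, -0.9846722 ]]), 't': array([0.02122711, 0.58521404, 0.9461638 ])}
wrist {'camera_matrix': array([[371.64829954,   0.        , 318.93679426],
       [  0.        , 371.64829954, 239.44686196],
       [  0.        ,   0.        ,   1.        ]]), 'R': array([[ 0.43080925,  0.90244113, -0.00184385],
       [ 0.87105965, -0.41529242,  0.2622733 ],
       [ 0.23592048, -0.11459587, -0.96499187]]), 't': array([-0.64830779, -0.03082448,  0.39014926])}
```

View pics/side0.png

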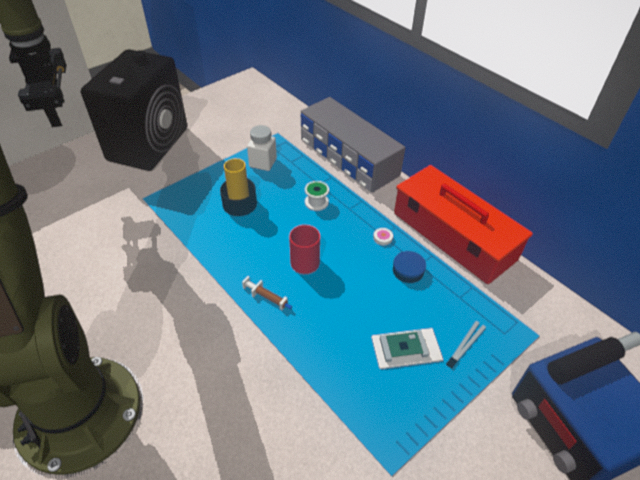

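View pics/top0.png

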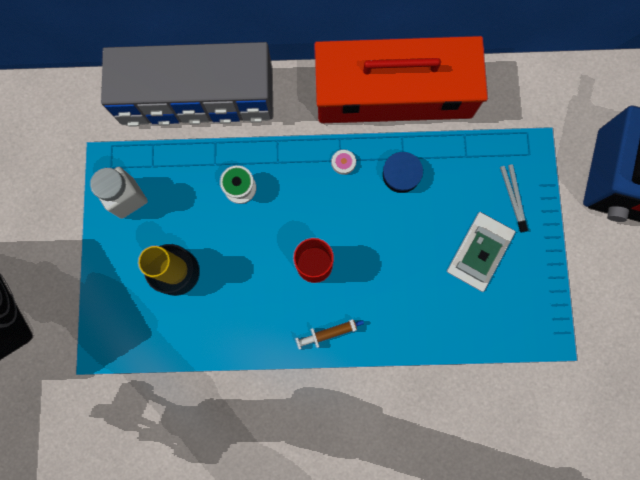

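View pics/wrist0.png

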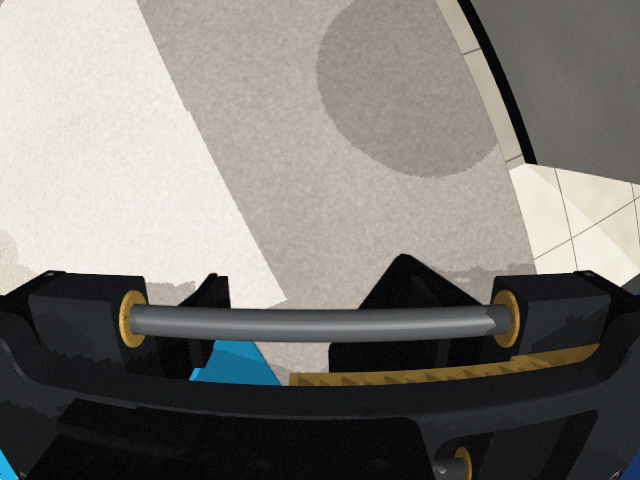

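The views show the yellow cup in the black one at about (165,265) in the top view, and the red cup at (314,260). The bottle is at (120,190), the spool at (238,183) and the syringe at (326,334). I'll enlarge crops to measure them.

```bash
python3 - <<'E'
import cv2
t=cv2.imread("pics/top0.png");s=cv2.imread("pics/side0.png")
def crop(im,x0,y0,w,h,k,n):
    c=cv2.resize(im[y0:y0+h,x0:x0+w],None,fx=k,fy=k,interpolation=cv2.INTER_CUBIC)
    for i in range(0,w,10):
        cv2.line(c,(i*k,0),(i*k,6),(255,255,255),1); cv2.putText(c,str(x0+i),(i*k,16),0,.35,(255,255,255),1)
    for i in range(0,h,10):
        cv2.line(c,(0,i*k),(6,i*k),(255,255,255),1); cv2.putText(c,str(y0+i),(8,i*k+4),0,.35,(255,255,255),1)
    cv2.imwrite(n,c)
crop(t,130,235,80,70,8,"pics/c1.png")
crop(t,280,230,70,65,8,"pics/c2.png")
crop(s,210,150,130,130,4,"pics/c3.png")
E
```

```text
(no output)
```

View pics/c1.png

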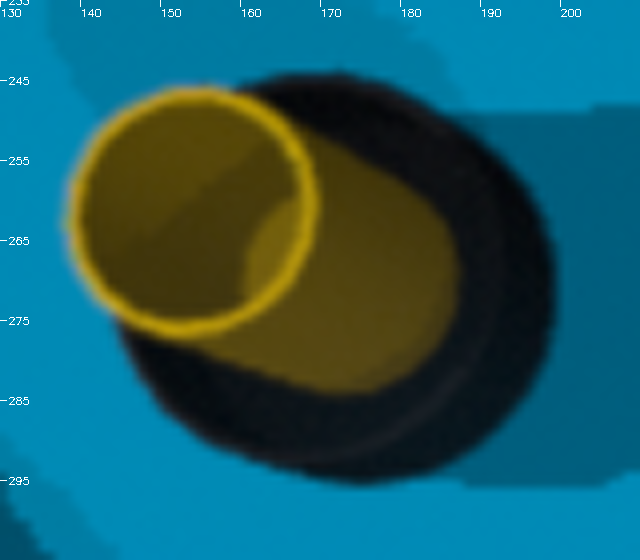

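View pics/c2.png

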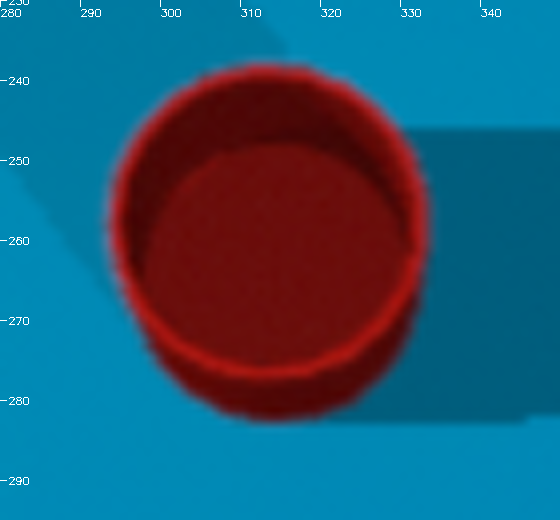

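View pics/c3.png

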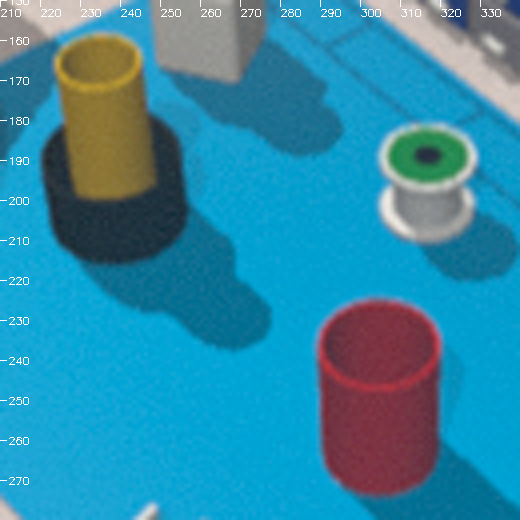

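```bash
cat > h.py <<'E'
import numpy as np,cv2
from scipy.optimize import minimize
from bench import ctrl
def proj(n,X):
    i=ctrl.camera_info(n);K=i["camera_matrix"];c=np.atleast_2d(X)@i["R"].T+i["t"]
    p=c@K.T; return p[:,:2]/p[:,2:]
def back(n,u,v,z):
    i=ctrl.camera_info(n);d=i["R"].T@np.linalg.solve(i["camera_matrix"],[u,v,1.]);o=-i["R"].T@i["t"]
    return o+d*(z-o[2])/d[2]
A=np.linspace(0,2*np.pi,72,endpoint=False)
def cyl(n,x,y,z0,z1,r):
    P=np.concatenate([np.c_[x+r*np.cos(A),y+r*np.sin(A),0*A+z] for z in(z0,z1)])
    return cv2.convexHull(proj(n,P).astype(np.float32))
S=4
def fill(shape,hulls):
    m=np.zeros((shape[0]*S,shape[1]*S),np.uint8)
    for h in hulls: cv2.fillConvexPoly(m,np.round((h+.5)*S*16-8).astype(np.int32),1,shift=4)
    return cv2.resize(m.astype(np.float32),(shape[1],shape[0]),interpolation=cv2.INTER_AREA)
def masks(im):
    h=cv2.cvtColor(im,cv2.COLOR_BGR2HSV).astype(int);H,Sa,V=h[...,0],h[...,1],h[...,2]
    return dict(red=((H<8)|(H>170))&(Sa>110)&(V>40),yellow=(H>15)&(H<35)&(Sa>120)&(V>40),black=(V<70))
def roi(m,c,w):
    o=np.zeros(m.shape,np.float32);x,y=int(c[0]),int(c[1]);sl=np.s_[max(0,y-w):y+w,max(0,x-w):x+w];o[sl]=m[sl];return o
def fit(f,p0):
    r=minimize(f,p0,method="Nelder-Mead",options=dict(initial_simplex=np.vstack([p0]+[np.array(p0)+.008*e for e in np.eye(len(p0))]),xatol=2e-4,fatol=1))
    return r.x,r.fun
E
python3 - <<'E'
from h import *
print("yrim",back("top",154.1,261.5,.129),"rrim",back("top",313.7,257.3,.096))
I={n:cv2.imread(f"pics/{n}0.png") for n in("top","side")}
for cams in(["top"],["side"],["top","side"]):
    def M(n,k): return masks(I[n])[k]
    rr={n:roi(M(n,"red"),{"top":(314,260),"side":(305,250)}[n],40) for n in cams}
    f=lambda p:sum(np.abs(fill((480,640),[cyl(n,*p,.004,.096,.034)])-rr[n]).sum() for n in cams)
    print(cams,"red",fit(f,list(back("top",313.7,257.3,.096)[:2])))
    bb={n:roi(M(n,"black")|M(n,"yellow"),{"top":(168,268),"side":(238,187)}[n],38) for n in cams}
    yy={n:roi(M(n,"yellow"),{"top":(168,268),"side":(238,187)}[n],38) for n in cams}
    def g(p):
        e=0
        for n in cams:
            Y=cyl(n,p[2],p[3],.009,.129,.026);B=cyl(n,p[0],p[1],.004,.059,.044)
            e+=np.abs(fill((480,640),[Y,B])-bb[n]).sum()
            u=fill((480,640),[Y]); # yellow: compare only above the black mouth
            b=fill((480,640),[B]); e+=(np.abs(u-yy[n])*(1-b)).sum()
        return e
    y0=list(back("top",154.1,261.5,.129)[:2])
    print("black/yellow",fit(g,y0+y0))
for nm,u,v,z in[("bottlecap",107,184,.107),("spool top",237,181,.05),("syr a",299,344,.015),("syr b",354,326,.015),("wick",344,161,.016),("tin",403,171,.032),("board",482,252,.02)]:
    print(nm,back("top",u,v,z).round(3))
E
```

```text
yrim [0.54695711 0.26891814 0.129     ] rrim [0.55084797 0.00858473 0.096     ]
['top'] red (array([0.55127717, 0.00946656]), np.float64(94.125))
black/yellow (array([0.54612738, 0.26708719, 0.54734954, 0.26845311]), np.float64(103.984375))
['side'] red (array([0.55265852, 0.01309742]), np.float64(183.875))
black/yellow (array([0.54822106, 0.27224011, 0.54413129, 0.26763145]), np.float64(258.109375))
['top', 'side'] red (array([0.55119605, 0.00964155]), np.float64(281.75))
black/yellow (array([0.54619044, 0.26753944, 0.54669699, 0.26841392]), np.float64(421.26171875))
bottlecap [0.687 0.36  0.107]
spool top [0.702 0.145 0.05 ]
syr a [0.407 0.04  0.015]
syr b [ 0.436 -0.059  0.015]
wick [ 0.745 -0.052  0.016]
tin [ 0.716 -0.16   0.032]
board [ 0.563 -0.297  0.02 ]
```

```bash
cat >> h.py <<'E'
from scipy.spatial.transform import Rotation as Rn
def go(x,y,z,yaw=None):
    s=ctrl.get_state();R=Rn.from_rotvec(s["tool_rot"]).as_matrix()
    d=np.array([x,y,z])-s["position"];print("t",round(s["time"],2),"pos",s["position"].round(4),"tilt",np.degrees(np.arccos(-R[2,1])).round(2),"jaw",R[:,2].round(3),"F",s["ft_force"].round(1),"w",round(s["grip_width"]*87,1))
    print("tool shift mm",(R.T@d*1000).round(1))
    # turn making tool y straight down, jaw yaw kept or set
    a=np.arctan2(R[1,2],R[0,2]) if yaw is None else yaw
    Z=np.array([np.cos(a),np.sin(a),0]);Y=np.array([0,0,-1.]);T=np.c_[np.cross(Y,Z),Y,Z]
    print("turn",Rn.from_matrix(R.T@T).as_rotvec().round(3),"yaw",a.round(3))
    print("rows' joints",s["joint_positions"].round(2))
E
python3 - <<'E'
from h import *
go(.547,.268,.20)
print(Rn.from_rotvec(ctrl.get_state()["tool_rot"]).as_matrix().round(3))
E
```

```text
t 0.15 pos [0.2801 0.586  0.1826] tilt 0.08 jaw [ 0.431  0.902 -0.001] F [0.2 0.5 0.4] w 87.0
tool shift mm [ 377.9  -17.1 -171.9]
turn [0.001 0.    0.   ] yaw 1.125
rows' joints [-1.11  0.32 -0.07  1.45  0.02  1.37 -0.06]
[[ 0.902 -0.001  0.431]
 [-0.431 -0.001  0.902]
 [ 0.    -1.    -0.001]]
```

Call:
{"name": "play_rows", "arguments": {
  "translation": [
    [0,-3,-10],
    [10,-3,-25],
    [20,-3,-30],
    [35,-3,-30],
    [38,-5,-30],
    [38,0,-25],
    [38,0,-15],
    [38,0,-7],
    [38,0,0],
    [38,0,0]
  ],
  "turn": [
    [0,0,0],
    [0,0,0],
    [0,0,0],
    [0,0,0],
    [0,0,0],
    [0,0,0],
    [0,0,0],
    [0,0,0],
    [0,0,0],
    [0,0,0]
  ],
  "fingers": [1,1,1,1,1,1,1,1,1,1],
  "grip_force": 15
}}

```text
time: 0.98
position: [0.4644, 0.3167, 0.2003]
tool_rot: [-1.541, 0.35, -0.35]
ft_force: [0.4, 0.7, 0.2]
grip_width: 0.999
```

```bash
python3 - <<'E'
from h import *
go(.547,.268,.20)
E
```

```text
t 0.98 pos [0.4644 0.3167 0.2003] tilt 0.07 jaw [0.432 0.902 0.001] F [0.4 0.7 0.2] w 86.9
tool shift mm [95.6  0.3 -8.3]
turn [-0.001 -0.     0.   ] yaw 1.125
rows' joints [-0.79  0.12  0.16  1.66 -0.02  1.36  0.5 ]
```

Call:
{"name": "play_rows", "arguments": {
  "translation": [
    [30,0,0],
    [25,0,0],
    [20,0,0],
    [10,0,0],
    [0,0,0],
    [0,0,0],
    [0,0,0],
    [0,0,0],
    [0,0,0],
    [0,0,0]
  ],
  "turn": [
    [0,0,0],
    [0,0,0],
    [0,0,0],
    [0,0,0],
    [0,0,0],
    [0,0,0],
    [0,0,0],
    [0,0,0],
    [0,0,0],
    [0,0,0]
  ],
  "fingers": [1,1,1,1,1,1,1,1,1,1]
}}

```text
time: 1.82
position: [0.5395, 0.2828, 0.1997]
tool_rot: [-1.542, 0.348, -0.348]
ft_force: [-0.1, -0.0, 0.2]
grip_width: 0.997
```

```bash
python3 - <<'E'
from h import *
go(.547,.268,.10)
for n in ("top","side","wrist"): cv2.imwrite(f"pics/{n}1.png",ctrl.get_image(n))
E
```

```text
t 1.82 pos [0.5395 0.2828 0.1997] tilt 0.03 jaw [0.43  0.903 0.   ] F [-0.1 -0.   0.2] w 86.7
tool shift mm [ 13.1  99.7 -10.2]
turn [-0.  0. -0.] yaw 1.127
rows' joints [-0.7   0.23  0.21  1.54 -0.05  1.38  0.64]
```

View pics/wrist1.png

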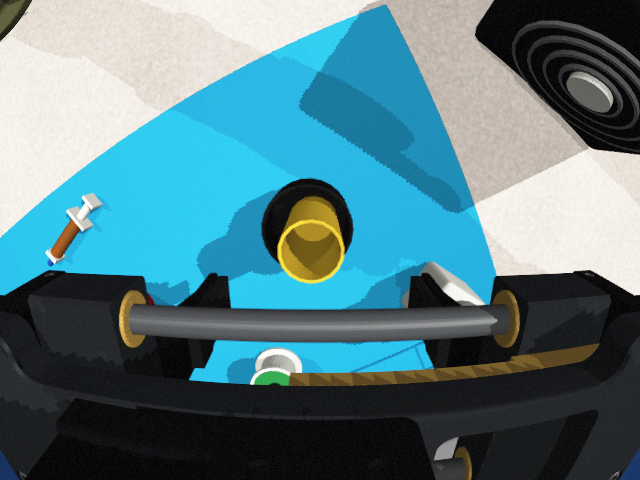

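View pics/side1.png

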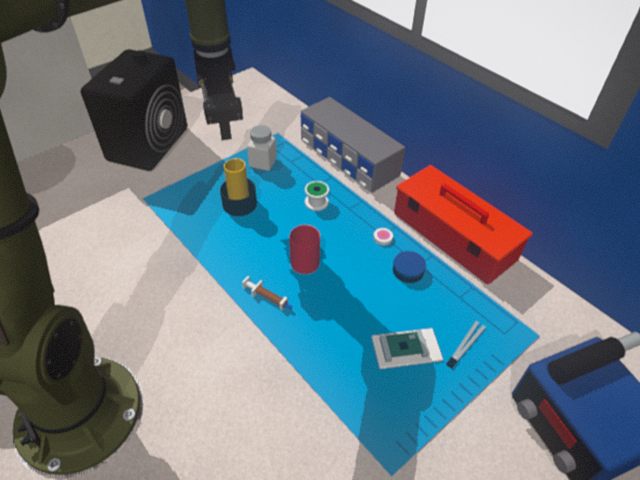

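The wrist view shows the yellow rim centred near (311,251), between the fingers at about 215 and 430. I'll check that position with the fisheye model.

```bash
cat >> h.py <<'E'
def wback(u,v,z):
    i=ctrl.camera_info("wrist");K=i["camera_matrix"];q=np.array([u-K[0,2],v-K[1,2]])/K[0,0];th=np.hypot(*q)
    d=i["R"].T@np.r_[q/th*np.sin(th),np.cos(th)];o=-i["R"].T@i["t"];return o+d*(z-o[2])/d[2]
E
python3 - <<'E'
from h import *
print(wback(311,251,.129),[wback(*p,.129) for p in((278,251),(344,251),(311,219),(311,283))])
E
```

```text
[0.54615989 0.27176603 0.129     ] [array([0.53529174, 0.24888629, 0.129     ]), array([0.5570305 , 0.29453775, 0.129     ]), array([0.5236816 , 0.28263218, 0.129     ]), array([0.56984221, 0.26028355, 0.129     ])]
```

Call:
{"name": "play_rows", "arguments": {
  "translation": [
    [6,0,-4],
    [6,0,-4],
    [0,5,0],
    [0,15,0],
    [0,20,0],
    [0,0,0],
    [0,0,0],
    [0,0,0],
    [0,0,0],
    [0,0,0]
  ],
  "turn": [
    [0,0,0],
    [0,0,0],
    [0,0,0],
    [0,0,0],
    [0,0,0],
    [0,0,0],
    [0,0,0],
    [0,0,0],
    [0,0,0],
    [0,0,0]
  ],
  "fingers": [1,1,1,1,1,1,1,1,1,1]
}}

```text
time: 2.8
position: [0.5484, 0.2699, 0.1607]
tool_rot: [-1.541, 0.348, -0.351]
ft_force: [-0.9, 0.5, 0.6]
grip_width: 0.999
```

```bash
python3 - <<'E'
from h import *
go(.547,.270,.10)
for n in ("wrist",): cv2.imwrite(f"pics/{n}2.png",ctrl.get_image(n))
E
```

```text
t 2.8 pos [0.5484 0.2699 0.1607] tilt 0.12 jaw [0.431 0.902 0.002] F [-0.9  0.5  0.6] w 86.9
tool shift mm [-1.4 60.7 -0.6]
turn [-0.002 -0.     0.001] yaw 1.125
rows' joints [-0.69  0.25  0.22  1.6  -0.06  1.3   0.67]
```

View pics/wrist2.png

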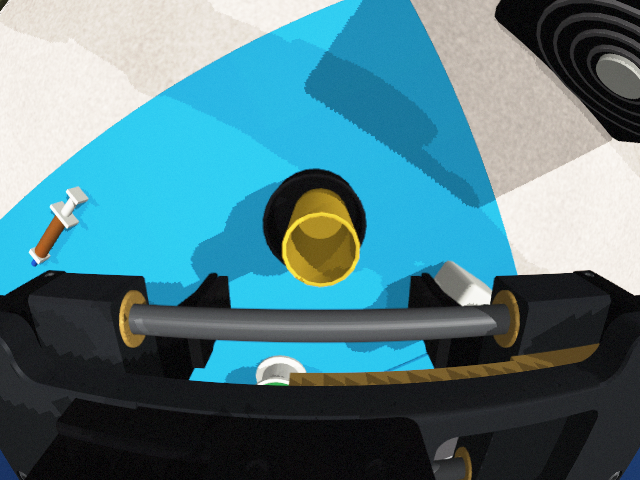

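The rim, at (321,249), is now centred between the fingers, so I'll go down and grip.

Call:
{"name": "play_rows", "arguments": {
  "translation": [
    [-1,10,0],
    [0,18,0],
    [0,18,0],
    [0,12,0],
    [0,3,0],
    [0,0,0],
    [0,0,0],
    [0,0,0],
    [0,0,0],
    [0,0,0]
  ],
  "turn": [
    [0,0,0],
    [0,0,0],
    [0,0,0],
    [0,0,0],
    [0,0,0],
    [0,0,0],
    [0,0,0],
    [0,0,0],
    [0,0,0],
    [0,0,0]
  ],
  "fingers": [1,1,1,1,1,1,1,1,0.4,0.3],
  "grip_force": 12
}}

```text
time: 3.68
position: [0.5474, 0.2703, 0.0994]
tool_rot: [-1.541, 0.349, -0.351]
ft_force: [-0.2, 0.4, 0.1]
grip_width: 0.919
```

Call:
{"name": "play_rows", "arguments": {
  "translation": [
    [0,0,0],
    [0,0,0],
    [0,0,0],
    [0,0,0],
    [0,0,0],
    [0,0,0],
    [0,0,0],
    [0,0,0],
    [0,0,0],
    [0,0,0]
  ],
  "turn": [
    [0,0,0],
    [0,0,0],
    [0,0,0],
    [0,0,0],
    [0,0,0],
    [0,0,0],
    [0,0,0],
    [0,0,0],
    [0,0,0],
    [0,0,0]
  ],
  "fingers": [0.2,0.1,0,0,-0.2,-0.2,-0.2,-0.2,-0.2,-0.2]
}}

```text
time: 4.52
position: [0.5468, 0.27, 0.0984]
tool_rot: [-1.542, 0.35, -0.35]
ft_force: [0.0, -0.2, -0.5]
grip_width: 0.405
```

```bash
python3 - <<'E'
from h import *
go(.547,.270,.10)
for n in ("side",): cv2.imwrite(f"pics/{n}3.png",ctrl.get_image(n)[80:280,120:400])
E
```

```text
t 4.52 pos [0.5468 0.27   0.0984] tilt 0.0 jaw [0.431 0.902 0.   ] F [ 0.  -0.2 -0.5] w 35.2
tool shift mm [ 0.2 -1.6  0.1]
turn [-0. -0.  0.] yaw 1.125
rows' joints [-0.68  0.29  0.21  1.67 -0.07  1.19  0.67]
```

View pics/side3.png

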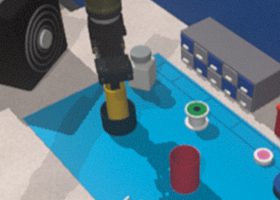

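```bash
python3 - <<'E'
from h import *
im=ctrl.get_image("side");cv2.imwrite("pics/side4.png",cv2.resize(im[100:230,170:320],None,fx=5,fy=5,interpolation=cv2.INTER_CUBIC)[:600])
cv2.imwrite("pics/wrist4.png",ctrl.get_image("wrist"));print(ctrl.get_state()["grip_width"])
E
```

```text
0.39800716236423134
```

View pics/side4.png

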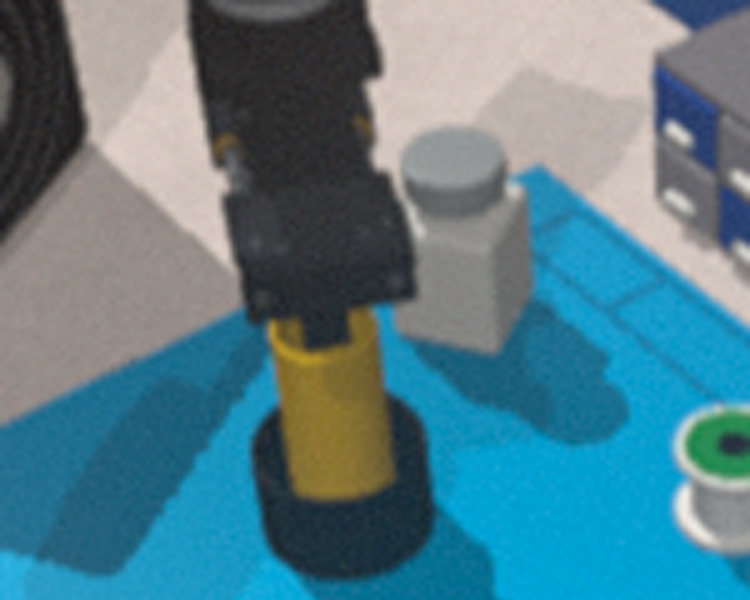

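View pics/wrist4.png

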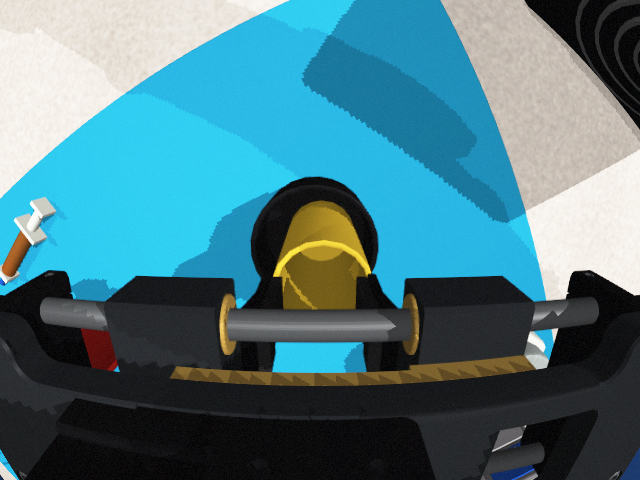

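```bash
cat >> h.py <<'E'
def wproj(X):
    i=ctrl.camera_info("wrist");K=i["camera_matrix"];c=i["R"]@np.array(X)+i["t"];r=np.hypot(c[0],c[1]);th=np.arctan2(r,c[2])
    return np.r_[c[:2]/max(r,1e-9)*th*K[0,0]]+K[:2,2]
E
python3 - <<'E'
from h import *
p=ctrl.get_state()["position"]
print("tcp",wproj(p),"grasp",wproj(p+[0,0,.019]))
for c in((.547,.268),(.546,.272)):
    print([wproj([c[0]+.026*np.cos(a),c[1]+.026*np.sin(a),.129]).round(0).tolist() for a in 1.125+np.arange(4)*np.pi/2])
i=ctrl.camera_info("wrist");print("cam",-i["R"].T@i["t"])
w=cv2.imread("pics/wrist4.png");cv2.imwrite("pics/w4c.png",cv2.resize(w[220:380,220:420],None,fx=4,fy=3.7))
E
```

```text
tcp [320.29509457 270.15806583] grasp [320.41786808 282.4460616 ]
[[369.0, 293.0], [317.0, 243.0], [265.0, 293.0], [317.0, 338.0]]
[[375.0, 288.0], [324.0, 237.0], [271.0, 288.0], [323.0, 334.0]]
cam [0.4806929  0.30070857 0.29938462]
```

View pics/w4c.png

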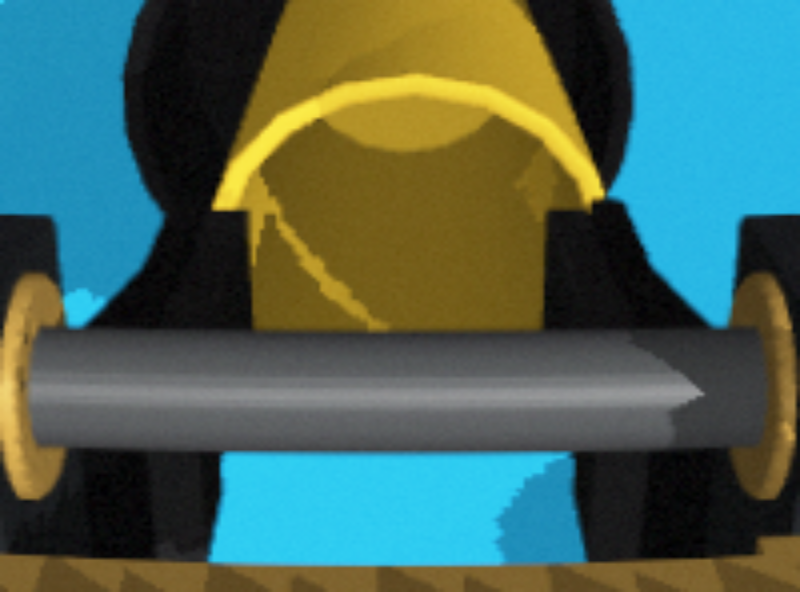

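```bash
python3 - <<'E'
from h import *
s=ctrl.get_state();p=s["position"];R=Rn.from_rotvec(s["tool_rot"]).as_matrix()
for k in(-.0175,.0175):
  for dz in(0,.019,.038,.07): print(k,dz,((proj("side",p+R[:,2]*k+[0,0,dz])[0]-[170,100])*5).round(0))
print("rim",[((proj("side",[.547+.026*np.cos(a),.269+.026*np.sin(a),.129])[0]-[170,100])*5).round(0).tolist() for a in 1.125+np.arange(4)*np.pi/2])
t=ctrl.get_image("top");cv2.imwrite("pics/top4.png",cv2.resize(t[190:320,90:240],None,fx=4,fy=4,interpolation=cv2.INTER_CUBIC))
E
```

```text
-0.0175 0 [334. 398.]
-0.0175 0.019 [330. 367.]
-0.0175 0.038 [326. 337.]
-0.0175 0.07 [319. 283.]
0.0175 0 [323. 351.]
0.0175 0.019 [319. 321.]
0.0175 0.038 [315. 291.]
0.0175 0.07 [308. 237.]
rim [[315.0, 293.0], [269.0, 335.0], [332.0, 361.0], [378.0, 318.0]]
```

View pics/top4.png

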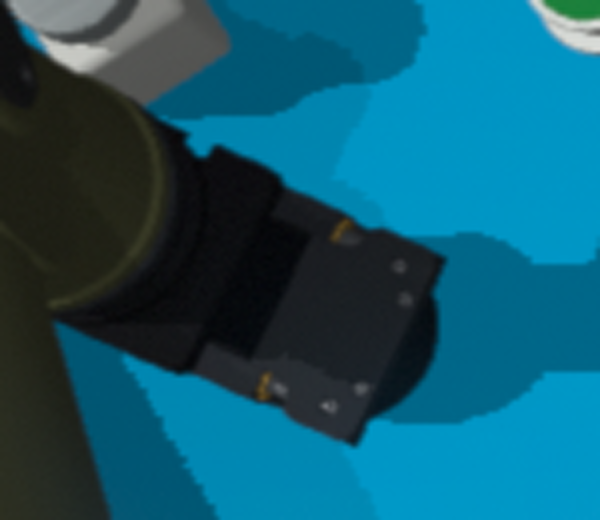

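```bash
python3 - <<'E'
from h import *
for n,p in(("side0",[.28,.5859,.1824]),("side1",[.5395,.2828,.1997])):
    jaw=np.array([.431,.902,0])
    q=[proj("side",np.array(p)+jaw*k+[0,0,d])[0] for k in(-.0435,.0435) for d in(0,.019)]
    print(n,np.round(q,0).tolist())
    im=cv2.imread(f"pics/{n}.png");c=np.mean(q,0).astype(int);x0=max(0,c[0]-50);y0=max(0,c[1]-60)
    im=cv2.resize(im[y0:y0+100,x0:x0+100],None,fx=6,fy=6,interpolation=cv2.INTER_CUBIC)
    for u in q: cv2.circle(im,tuple(int(v) for v in (u-[x0,y0])*6),4,(0,255,0),1)
    cv2.imwrite(f"pics/{n}c.png",im)
E
```

```text
side0 [[64.0, 138.0], [61.0, 132.0], [65.0, 117.0], [63.0, 110.0]]
side1 [[228.0, 151.0], [227.0, 145.0], [223.0, 129.0], [222.0, 122.0]]
```

View pics/side0c.png

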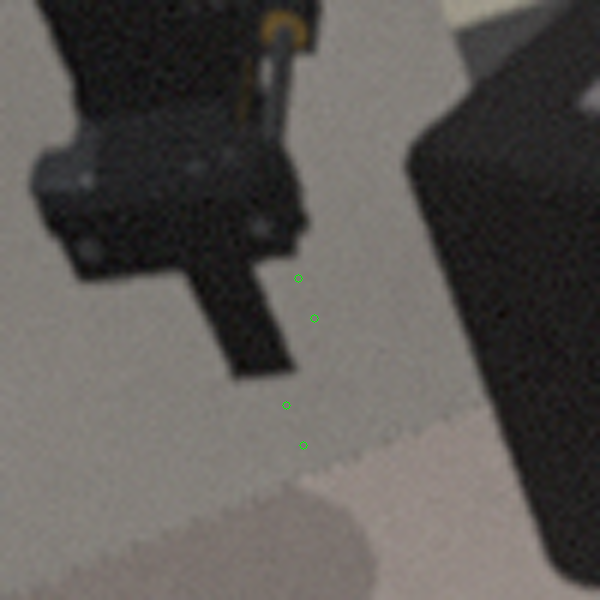

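View pics/side1c.png

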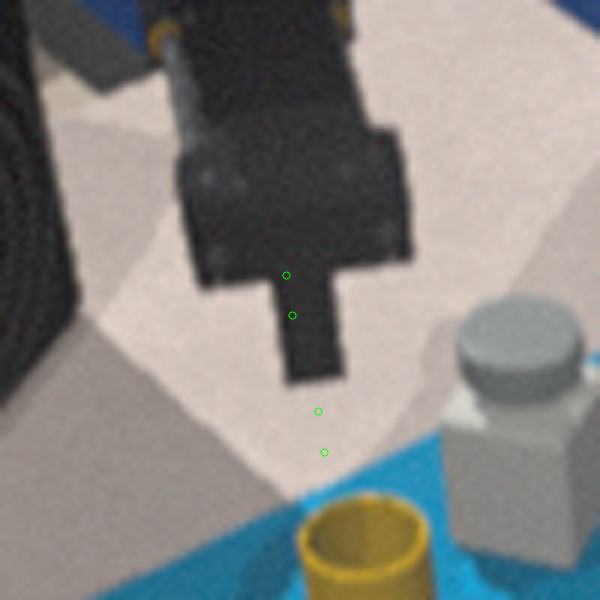

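```bash
python3 - <<'E'
from h import *
s=ctrl.get_state();p=s["position"];R=Rn.from_rotvec(s["tool_rot"]).as_matrix()
for dz in(0,.01,.02,.03,.035,.04,.05):
  for dx in(-.0095,):
    print(dz,[wproj(p+R[:,0]*dx+R[:,2]*k+[0,0,dz]).round(0).tolist() for k in(-.0175,.0175,-.0435,.0435)])
w=cv2.imread("pics/wrist1.png");cv2.imwrite("pics/w1c.png",cv2.resize(w[220:380,180:460],None,fx=2.8,fy=2.8))
E
```

```text
0 [[290.0, 254.0], [351.0, 254.0], [245.0, 254.0], [396.0, 254.0]]
0.01 [[288.0, 260.0], [353.0, 260.0], [241.0, 260.0], [400.0, 260.0]]
0.02 [[287.0, 266.0], [354.0, 266.0], [237.0, 266.0], [403.0, 266.0]]
0.03 [[285.0, 273.0], [356.0, 273.0], [233.0, 272.0], [408.0, 272.0]]
0.035 [[284.0, 276.0], [357.0, 276.0], [231.0, 276.0], [410.0, 276.0]]
0.04 [[283.0, 280.0], [358.0, 280.0], [229.0, 279.0], [412.0, 279.0]]
0.05 [[281.0, 288.0], [360.0, 288.0], [224.0, 288.0], [417.0, 287.0]]
```

View pics/w1c.png

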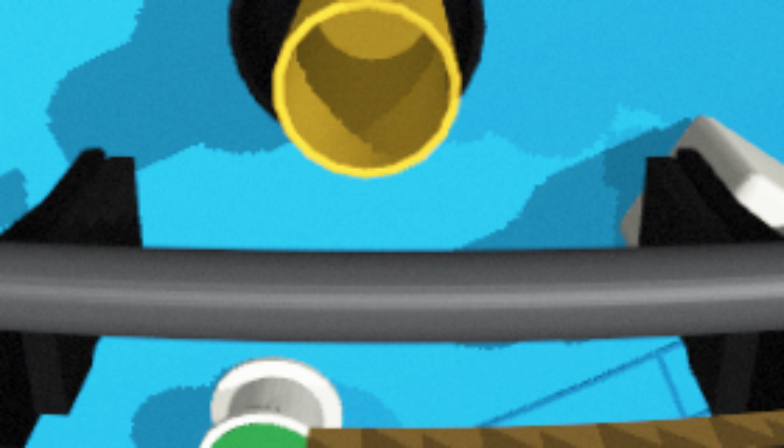

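Two independent cameras agree. The fingertips really sit about 36 mm behind the reported TCP: wrist-view tip separation is 182 px open, and the side-view tip is about 34 mm too high. So the fingers closed 5 mm above the rim without touching the cup. I'll allow for it by taking tip z = reported z + 0.036. Next I reopen and go down 36 mm.

Call:
{"name": "play_rows", "arguments": {
  "translation": [
    [0,0,0],
    [0,0,0],
    [0,0,0],
    [0,0,0],
    [0,0,0],
    [0,0,0],
    [0,0,0],
    [0,0,0],
    [0,3,0],
    [0,3,0]
  ],
  "turn": [
    [0,0,0],
    [0,0,0],
    [0,0,0],
    [0,0,0],
    [0,0,0],
    [0,0,0],
    [0,0,0],
    [0,0,0],
    [0,0,0],
    [0,0,0]
  ],
  "fingers": [1,1,1,1,1,1,1,1,1,1]
}}

```text
time: 5.55
position: [0.5469, 0.2701, 0.0924]
tool_rot: [-1.542, 0.349, -0.35]
ft_force: [0.4, 0.8, 0.3]
grip_width: 0.984
```

Call:
{"name": "play_rows", "arguments": {
  "translation": [
    [0,6,0],
    [0,8,0],
    [0,8,0],
    [0,6,0],
    [0,2,0],
    [0,0,0],
    [0,0,0],
    [0,0,0],
    [0,0,0],
    [0,0,0]
  ],
  "turn": [
    [0,0,0],
    [0,0,0],
    [0,0,0],
    [0,0,0],
    [0,0,0],
    [0,0,0],
    [0,0,0],
    [0,0,0],
    [0,0,0],
    [0,0,0]
  ],
  "fingers": [1,1,1,1,1,1,1,0.6,0.4,0.3]
}}

```text
time: 6.38
position: [0.5471, 0.2702, 0.0629]
tool_rot: [-1.542, 0.349, -0.35]
ft_force: [-0.3, 0.7, -0.5]
grip_width: 0.851
```

Call:
{"name": "play_rows", "arguments": {
  "translation": [
    [0,0,0],
    [0,0,0],
    [0,0,0],
    [0,0,0],
    [0,0,0],
    [0,0,0],
    [0,0,0],
    [0,0,0],
    [0,0,0],
    [0,0,0]
  ],
  "turn": [
    [0,0,0],
    [0,0,0],
    [0,0,0],
    [0,0,0],
    [0,0,0],
    [0,0,0],
    [0,0,0],
    [0,0,0],
    [0,0,0],
    [0,0,0]
  ],
  "fingers": [0.25,0.2,0.1,0,-0.2,-0.2,-0.2,-0.2,-0.2,-0.2]
}}

```text
time: 7.22
position: [0.5469, 0.2701, 0.0626]
tool_rot: [-1.542, 0.349, -0.35]
ft_force: [-0.6, -0.2, 1.1]
grip_width: 0.589
```

```bash
python3 - <<'E'
from h import *
go(.547,.270,.063)
im=ctrl.get_image("side");cv2.imwrite("pics/side5.png",cv2.resize(im[100:230,170:320],None,fx=4,fy=4,interpolation=cv2.INTER_CUBIC))
E
```

```text
t 7.22 pos [0.5469 0.2701 0.0626] tilt 0.02 jaw [0.431 0.902 0.   ] F [-0.6 -0.2  1.1] w 51.3
tool shift mm [ 0.1 -0.4 -0.1]
turn [-0. -0.  0.] yaw 1.125
rows' joints [-0.68  0.32  0.21  1.71 -0.07  1.12  0.68]
```

View pics/side5.png

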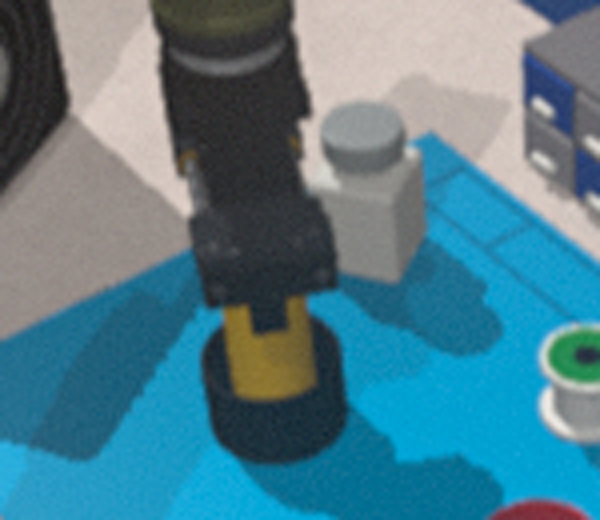

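Gripped: the opening is 51.3 mm and the finger sits on the cup's side. Now I'll lift.

Call:
{"name": "play_rows", "arguments": {
  "translation": [
    [0,-4,0],
    [0,-8,0],
    [0,-12,0],
    [0,-15,0],
    [0,-15,0],
    [0,-15,0],
    [0,-12,0],
    [0,-8,0],
    [0,-4,0],
    [0,0,0]
  ],
  "turn": [
    [0,0,0],
    [0,0,0],
    [0,0,0],
    [0,0,0],
    [0,0,0],
    [0,0,0],
    [0,0,0],
    [0,0,0],
    [0,0,0],
    [0,0,0]
  ],
  "fingers": [-0.2,-0.2,-0.2,-0.2,-0.2,-0.2,-0.2,-0.2,-0.2,-0.2]
}}

```text
time: 8.1
position: [0.5473, 0.2703, 0.1567]
tool_rot: [-1.541, 0.349, -0.351]
ft_force: [-0.1, -0.4, -1.2]
grip_width: 0.587
```

```bash
python3 - <<'E'
from h import *
go(.55,.135,.155)
for n,y0,x0 in(("side",60,160),("top",170,60)):
    im=ctrl.get_image(n);cv2.imwrite(f"pics/{n}6.png",cv2.resize(im[y0:y0+190,x0:x0+250],None,fx=3,fy=3,interpolation=cv2.INTER_CUBIC))
E
```

```text
t 8.1 pos [0.5473 0.2703 0.1567] tilt 0.1 jaw [0.431 0.902 0.002] F [-0.1 -0.4 -1.2] w 51.1
tool shift mm [  60.8    1.5 -120.9]
turn [-0.002 -0.     0.001] yaw 1.125
rows' joints [-0.69  0.25  0.22  1.6  -0.06  1.29  0.67]
```

View pics/side6.png

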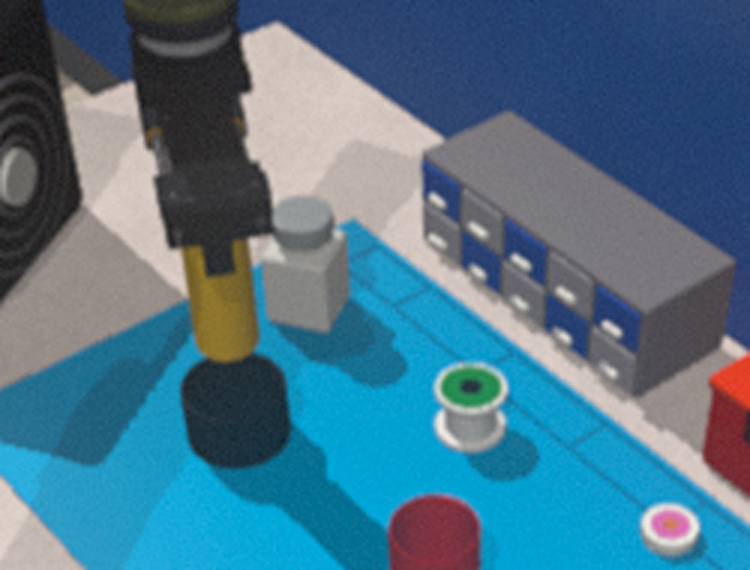

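The yellow cup is lifted and upright, and the black cup hasn't moved. I'll carry it to (0.55, 0.135).

Call:
{"name": "play_rows", "arguments": {
  "translation": [
    [3,0,-6],
    [7,0,-14],
    [10,0,-20],
    [11,0,-22],
    [11,0,-22],
    [10,0,-20],
    [6,0,-11],
    [3,0,-6],
    [0,0,0],
    [0,0,0]
  ],
  "turn": [
    [0,0,0],
    [0,0,0],
    [0,0,0],
    [0,0,0],
    [0,0,0],
    [0,0,0],
    [0,0,0],
    [0,0,0],
    [0,0,0],
    [0,0,0]
  ],
  "fingers": [-0.2,-0.2,-0.2,-0.2,-0.2,-0.2,-0.2,-0.2,-0.2,-0.2]
}}

```text
time: 9.03
position: [0.5495, 0.1353, 0.1554]
tool_rot: [-1.542, 0.35, -0.349]
ft_force: [-0.2, 0.6, -1.5]
grip_width: 0.587
```

```bash
python3 - <<'E'
from h import *
go(.55,.135,.0587)
E
```

```text
t 9.03 pos [0.5495 0.1353 0.1554] tilt 0.05 jaw [0.431 0.902 0.001] F [-0.2  0.6 -1.5] w 51.0
tool shift mm [ 0.6 96.7 -0.2]
turn [-0.001  0.    -0.001] yaw 1.125
rows' joints [-0.55  0.16  0.3   1.71 -0.05  1.28  0.88]
```

Call:
{"name": "play_rows", "arguments": {
  "translation": [
    [0,8,0],
    [0,16,0],
    [0,18,0],
    [0,18,0],
    [0,15,0],
    [0,11,0],
    [0,6,0],
    [0,2,0],
    [0,0,0],
    [0,0,0]
  ],
  "turn": [
    [0,0,0],
    [0,0,0],
    [0,0,0],
    [0,0,0],
    [0,0,0],
    [0,0,0],
    [0,0,0],
    [0,0,0],
    [0,0,0],
    [0,0,0]
  ],
  "fingers": [-0.2,-0.2,-0.2,-0.2,-0.2,-0.2,-0.2,-0.2,-0.2,-0.2]
}}

```text
time: 9.87
position: [0.5503, 0.1349, 0.0622]
tool_rot: [-1.542, 0.348, -0.35]
ft_force: [0.6, 0.7, -1.8]
grip_width: 0.585
```

```bash
python3 - <<'E'
from h import *
go(.55,.135,.0577)
im=ctrl.get_image("side");cv2.imwrite("pics/side7.png",cv2.resize(im[100:300,180:380],None,fx=3,fy=3,interpolation=cv2.INTER_CUBIC))
E
```

```text
t 9.87 pos [0.5503 0.1349 0.0622] tilt 0.08 jaw [0.431 0.902 0.001] F [ 0.6  0.7 -1.8] w 50.9
tool shift mm [-0.3  4.5 -0.1]
turn [-0.001 -0.     0.001] yaw 1.125
rows' joints [-0.54  0.24  0.29  1.82 -0.08  1.09  0.9 ]
```

View pics/side7.png

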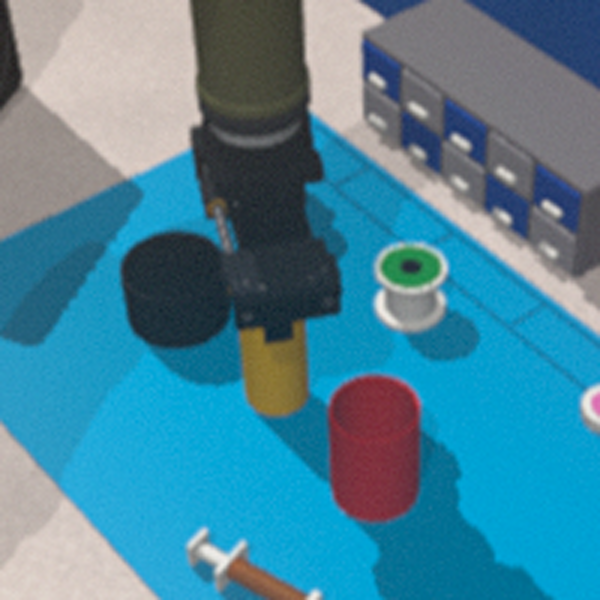

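Call:
{"name": "play_rows", "arguments": {
  "translation": [
    [0,2,0],
    [0,1.5,0],
    [0,0.8,0],
    [0,0,0],
    [0,0,0],
    [0,0,0],
    [0,0,0],
    [0,0,0],
    [0,0,0],
    [0,0,0]
  ],
  "turn": [
    [0,0,0],
    [0,0,0],
    [0,0,0],
    [0,0,0],
    [0,0,0],
    [0,0,0],
    [0,0,0],
    [0,0,0],
    [0,0,0],
    [0,0,0]
  ],
  "fingers": [-0.2,-0.2,-0.2,-0.2,-0.2,-0.2,-0.2,-0.2,-0.2,-0.2]
}}

```text
time: 10.75
position: [0.55, 0.1346, 0.0575]
tool_rot: [-1.542, 0.349, -0.35]
ft_force: [0.2, -0.1, 2.3]
grip_width: 0.59
```

Call:
{"name": "play_rows", "arguments": {
  "translation": [
    [0,0,0],
    [0,0,0],
    [0,0,0],
    [0,0,0],
    [0,0,0],
    [0,0,0],
    [0,0,0],
    [0,0,0],
    [0,0,0],
    [0,0,0]
  ],
  "turn": [
    [0,0,0],
    [0,0,0],
    [0,0,0],
    [0,0,0],
    [0,0,0],
    [0,0,0],
    [0,0,0],
    [0,0,0],
    [0,0,0],
    [0,0,0]
  ],
  "fingers": [0.2,0.25,0.3,0.4,0.6,0.8,1,1,1,1]
}}

```text
time: 11.58
position: [0.5497, 0.1345, 0.0572]
tool_rot: [-1.542, 0.35, -0.35]
ft_force: [0.2, 0.8, 0.5]
grip_width: 0.983
```

```bash
python3 - <<'E'
from h import *
go(.55,.135,.0577)
im=ctrl.get_image("side");cv2.imwrite("pics/side8.png",cv2.resize(im[100:300,180:380],None,fx=3,fy=3,interpolation=cv2.INTER_CUBIC))
E
```

```text
t 11.58 pos [0.5497 0.1345 0.0572] tilt 0.0 jaw [0.431 0.902 0.   ] F [0.2 0.8 0.5] w 85.5
tool shift mm [ 0.1 -0.5  0.6]
turn [-0. -0.  0.] yaw 1.125
rows' joints [-0.54  0.24  0.29  1.82 -0.08  1.09  0.9 ]
```

View pics/side8.png

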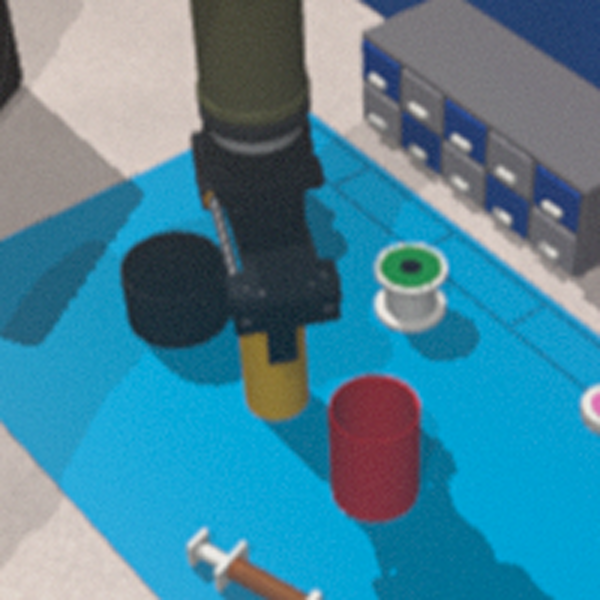

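The yellow cup was released standing on the mat; contact showed as +2.3 N. Now up and across to the red cup.

Call:
{"name": "play_rows", "arguments": {
  "translation": [
    [0,-10,0],
    [0,-20,0],
    [0,-25,0],
    [0,-25,0],
    [5,-10,-10],
    [10,0,-20],
    [12,0,-25],
    [12,0,-25],
    [10,0,-20],
    [4,0,-10]
  ],
  "turn": [
    [0,0,0],
    [0,0,0],
    [0,0,0],
    [0,0,0],
    [0,0,0],
    [0,0,0],
    [0,0,0],
    [0,0,0],
    [0,0,0],
    [0,0,0]
  ],
  "fingers": [1,1,1,1,1,1,1,1,1,1]
}}

```text
time: 12.47
position: [0.5498, 0.0075, 0.1474]
tool_rot: [-1.543, 0.353, -0.354]
ft_force: [0.1, -0.6, -0.4]
grip_width: 1.003
```

```bash
python3 - <<'E'
from h import *
go(.551,.010,.09)
im=ctrl.get_image("wrist");cv2.imwrite("pics/wrist9.png",im)
cv2.imwrite("pics/top9.png",ctrl.get_image("top"))
E
```

```text
t 12.47 pos [0.5498 0.0075 0.1474] tilt 0.09 jaw [ 0.436  0.9   -0.001] F [ 0.1 -0.6 -0.4] w 87.3
tool shift mm [-0.1 57.4  2.9]
turn [0.001 0.    0.001] yaw 1.12
rows' joints [-0.42  0.13  0.39  1.77 -0.05  1.26  1.1 ]
```

View pics/wrist9.png

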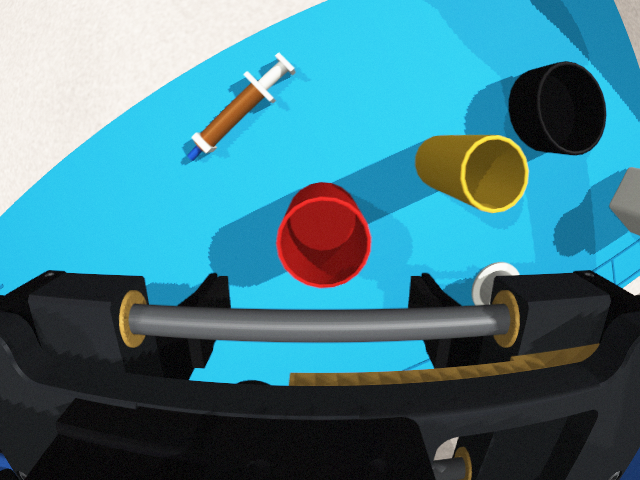

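View pics/top9.png

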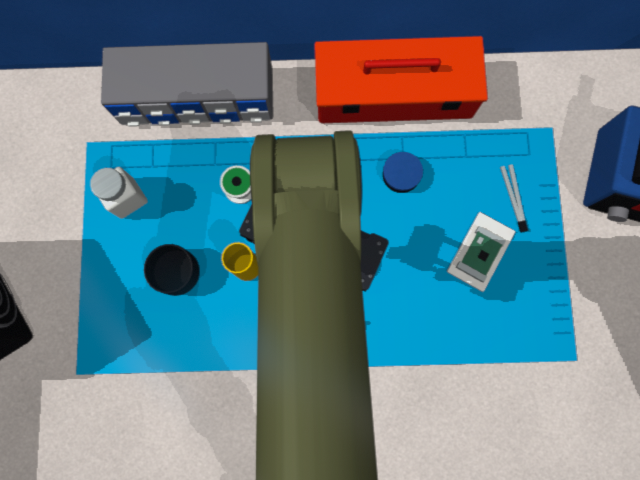

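The red rim is centred at (324,242) in the wrist view. The black cup is now uncovered in the top view at (172,270), so I'll measure both.

```bash
python3 - <<'E'
from h import *
print("red",wback(324,242,.096),"black wrist mouth",wback(572,108,.059),"yellow wrist",wback(495,173,.124))
I=cv2.imread("pics/top9.png");m=roi(masks(I)["black"],(172,270),34)
print(fit(lambda p:np.abs(fill((480,640),[cyl("top",*p,.004,.059,.044)])-m).sum(),[.546,.268]))
go(.551,.010,.026)
E
```

```text
red [0.54878963 0.01304281 0.096     ] black wrist mouth [0.54325974 0.26581371 0.059     ] yellow wrist [0.54819272 0.13648359 0.124     ]
(array([0.54570044, 0.26521729]), np.float64(151.5625))
t 12.57 pos [0.5498 0.0095 0.1473] tilt 0.03 jaw [ 0.436  0.9   -0.   ] F [-1.1 -0.7  0.1] w 87.3
tool shift mm [  0.8 121.3   1. ]
turn [0. 0. 0.] yaw 1.12
rows' joints [-0.42  0.13  0.39  1.77 -0.05  1.26  1.1 ]
```

Call:
{"name": "play_rows", "arguments": {
  "translation": [
    [0,10,1],
    [0,20,0],
    [0,22,0],
    [0,20,0],
    [0,18,0],
    [0,14,0],
    [0,10,0],
    [0,6,0],
    [0,2,0],
    [0,0,0]
  ],
  "turn": [
    [0,0,0],
    [0,0,0],
    [0,0,0],
    [0,0,0],
    [0,0,0],
    [0,0,0],
    [0,0,0],
    [0,0,0],
    [0,0,0],
    [0,0,0]
  ],
  "fingers": [1,1,1,1,1,1,1,1,1,1]
}}

```text
time: 13.4
position: [0.5504, 0.0141, 0.0248]
tool_rot: [-1.542, 0.349, -0.348]
ft_force: [-0.7, -0.3, 0.9]
grip_width: 0.995
```

Call:
{"name": "play_rows", "arguments": {
  "translation": [
    [0,0,0],
    [0,0,0],
    [0,0,0],
    [0,0,0],
    [0,0,0],
    [0,0,0],
    [0,0,0],
    [0,0,0],
    [0,0,0],
    [0,0,0]
  ],
  "turn": [
    [0,0,0],
    [0,0,0],
    [0,0,0],
    [0,0,0],
    [0,0,0],
    [0,0,0],
    [0,0,0],
    [0,0,0],
    [0,0,0],
    [0,0,0]
  ],
  "fingers": [0.8,0.7,0.6,0.5,0.4,0.2,0.2,0.2,0.2,0.2],
  "grip_force": 12
}}

```text
time: 14.23
position: [0.5509, 0.0131, 0.0258]
tool_rot: [-1.542, 0.349, -0.35]
ft_force: [-1.2, -1.5, 6.2]
grip_width: 0.793
```

```bash
python3 - <<'E'
from h import *
go(.551,.010,.026)
im=ctrl.get_image("side");cv2.imwrite("pics/side10.png",cv2.resize(im[120:300,200:400],None,fx=3,fy=3,interpolation=cv2.INTER_CUBIC))
E
```

```text
t 14.23 pos [0.5509 0.0131 0.0258] tilt 0.05 jaw [0.431 0.902 0.   ] F [-1.2 -1.5  6.2] w 68.9
tool shift mm [ 1.4 -0.2 -2.8]
turn [-0.    -0.     0.001] yaw 1.125
rows' joints [-0.4   0.25  0.37  1.89 -0.11  1.02  1.14]
```

View pics/side10.png

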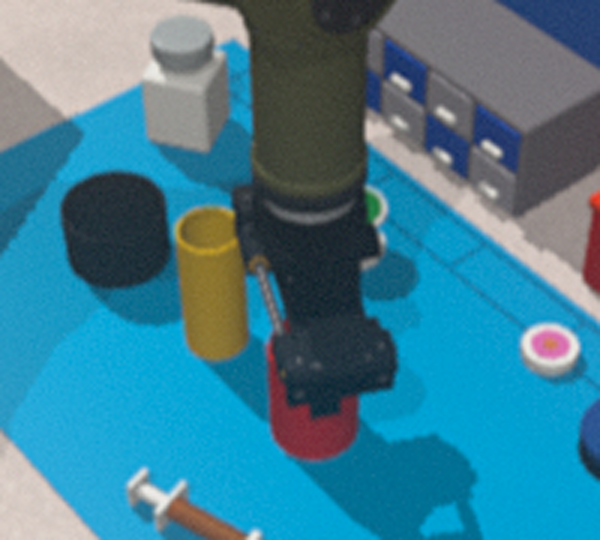

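Call:
{"name": "play_rows", "arguments": {
  "translation": [
    [0,-2,0],
    [0,-4,0],
    [0,-8,0],
    [0,-14,0],
    [0,-18,0],
    [0,-18,0],
    [0,-16,0],
    [0,-12,0],
    [0,-6,0],
    [0,-2,0]
  ],
  "turn": [
    [0,0,0],
    [0,0,0],
    [0,0,0],
    [0,0,0],
    [0,0,0],
    [0,0,0],
    [0,0,0],
    [0,0,0],
    [0,0,0],
    [0,0,0]
  ],
  "fingers": [0.2,0.2,0.2,0.2,0.2,0.2,0.2,0.2,0.2,0.2]
}}

```text
time: 15.12
position: [0.5511, 0.0135, 0.1264]
tool_rot: [-1.541, 0.348, -0.351]
ft_force: [0.1, 0.8, -1.6]
grip_width: 0.788
```

```bash
python3 - <<'E'
from h import *
go(.5455,.2655,.18)
im=ctrl.get_image("side");cv2.imwrite("pics/side11.png",cv2.resize(im[60:300,200:400],None,fx=2.5,fy=2.5,interpolation=cv2.INTER_CUBIC))
cv2.imwrite("pics/wrist11.png",ctrl.get_image("wrist"))
E
```

```text
t 15.12 pos [0.5511 0.0135 0.1264] tilt 0.11 jaw [0.431 0.902 0.001] F [ 0.1  0.8 -1.6] w 68.5
tool shift mm [-113.6  -53.5  225. ]
turn [-0.001 -0.     0.001] yaw 1.125
rows' joints [-0.42  0.15  0.38  1.79 -0.06  1.21  1.1 ]
```

View pics/side11.png

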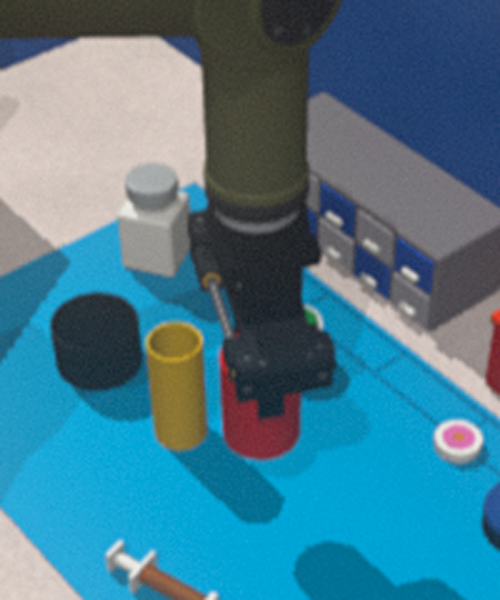

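View pics/wrist11.png

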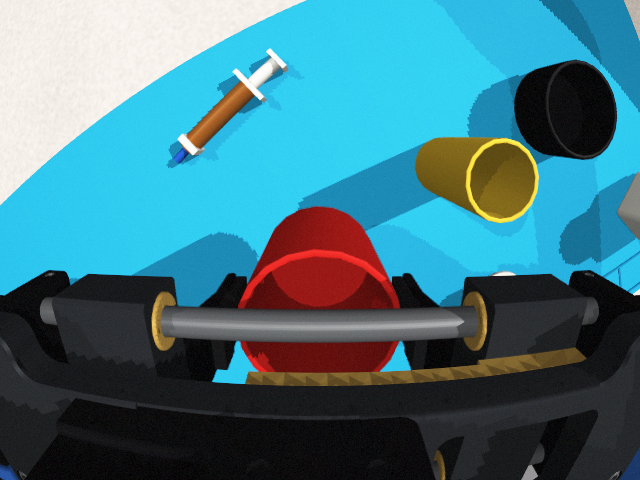

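The red cup is held upright, with its near rim edge at (320,250) in the wrist view. I'll compute how far off-centre it sits in the grasp.

```bash
python3 - <<'E'
from h import *
s=ctrl.get_state();R=Rn.from_rotvec(s["tool_rot"]).as_matrix()
for v in(249,250,251.5): 
  q=wback(320,v,.1966-.0);print((R.T@(q-s["position"])*1000).round(1))
print("bottom near edge",(R.T@(wback(319,207,.1046)-s["position"])*1000).round(1))
print("black",wback(582,109,.059))
E
```

```text
[-34.2 -71.6  -0.4]
[-33.8 -71.6  -0.4]
[-33.2 -71.6  -0.4]
bottom near edge [-33.1  20.4  -0.8]
black [0.54226383 0.26340053 0.059     ]
```

Call:
{"name": "play_rows", "arguments": {
  "translation": [
    [0,-15,0],
    [0,-20,0],
    [0,-15,0],
    [-3,-5,6],
    [-8,0,16],
    [-12,0,24],
    [-15,0,29],
    [-15,0,29],
    [-15,0,29],
    [-14,0,28]
  ],
  "turn": [
    [0,0,0],
    [0,0,0],
    [0,0,0],
    [0,0,0],
    [0,0,0],
    [0,0,0],
    [0,0,0],
    [0,0,0],
    [0,0,0],
    [0,0,0]
  ],
  "fingers": [0.2,0.2,0.2,0.2,0.2,0.2,0.2,0.2,0.2,0.2]
}}

```text
time: 16.05
position: [0.5445, 0.1962, 0.1784]
tool_rot: [-1.543, 0.351, -0.347]
ft_force: [0.2, -1.0, -0.9]
grip_width: 0.789
```

Call:
{"name": "play_rows", "arguments": {
  "translation": [
    [-12,0,24],
    [-10,0,20],
    [-6,0,12],
    [-3,0,6],
    [0,0,0],
    [0,0,0],
    [0,0,0],
    [0,0,0],
    [0,0,0],
    [0,0,0]
  ],
  "turn": [
    [0,0,0],
    [0,0,0],
    [0,0,0],
    [0,0,0],
    [0,0,0],
    [0,0,0],
    [0,0,0],
    [0,0,0],
    [0,0,0],
    [0,0,0]
  ],
  "fingers": [0.2,0.2,0.2,0.2,0.2,0.2,0.2,0.2,0.2,0.2]
}}

```text
time: 16.88
position: [0.545, 0.2623, 0.1804]
tool_rot: [-1.542, 0.35, -0.351]
ft_force: [-0.1, -0.4, -0.6]
grip_width: 0.787
```

```bash
python3 - <<'E'
from h import *
go(.545,.265,.09)
im=ctrl.get_image("side");cv2.imwrite("pics/side12.png",cv2.resize(im[50:250,150:350],None,fx=3,fy=3,interpolation=cv2.INTER_CUBIC))
cv2.imwrite("pics/wrist12.png",ctrl.get_image("wrist"))
E
```

```text
t 16.88 pos [0.545  0.2623 0.1804] tilt 0.03 jaw [0.433 0.902 0.   ] F [-0.1 -0.4 -0.6] w 68.5
tool shift mm [-1.2 90.4  2.4]
turn [-0. -0.  0.] yaw 1.124
rows' joints [-0.68  0.22  0.22  1.58 -0.05  1.34  0.67]
```

View pics/side12.png

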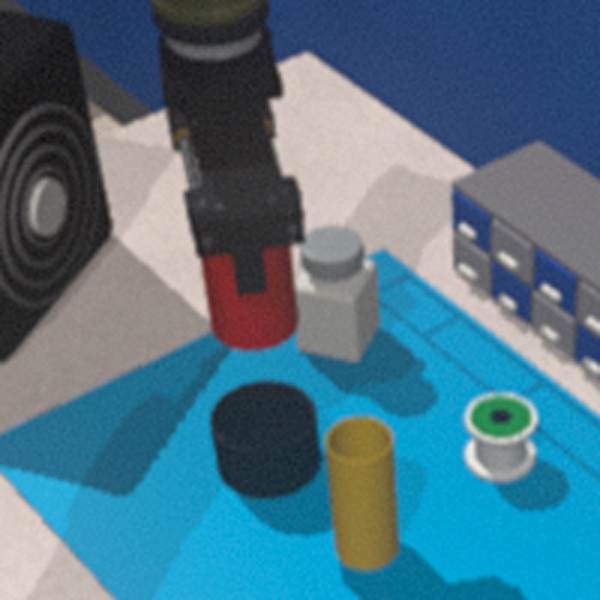

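View pics/wrist12.png

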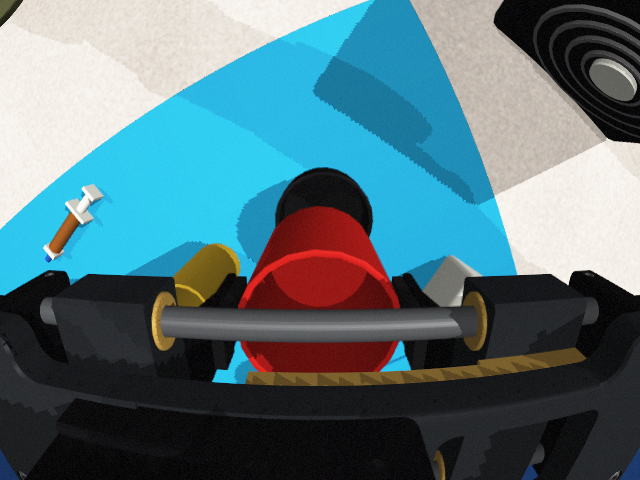

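```bash
python3 - <<'E'
from h import *
w=cv2.imread("pics/wrist12.png")
s=ctrl.get_state()["position"];print(s)
def circ(x,y,z,r): return np.array([wproj([x+r*np.cos(a),y+r*np.sin(a),z]) for a in A])
k=5;x0,y0=260,150
im=cv2.resize(w[150:260,260:390],None,fx=k,fy=k,interpolation=cv2.INTER_CUBIC)
for c,col in((circ(.545,.265,.059,.044),(0,255,255)),(circ(.545,.265,.059,.040),(0,255,0)),(circ(.545,.265,.004,.044),(255,0,255)),(circ(s[0],s[1],.158,.034),(255,255,255))):
    cv2.polylines(im,[(((c+.5)-[x0,y0])*k).astype(int)],True,col,1)
cv2.imwrite("pics/w12c.png",im)
E
```

```text
[0.54483113 0.26281826 0.18035259]
```

View pics/w12c.png

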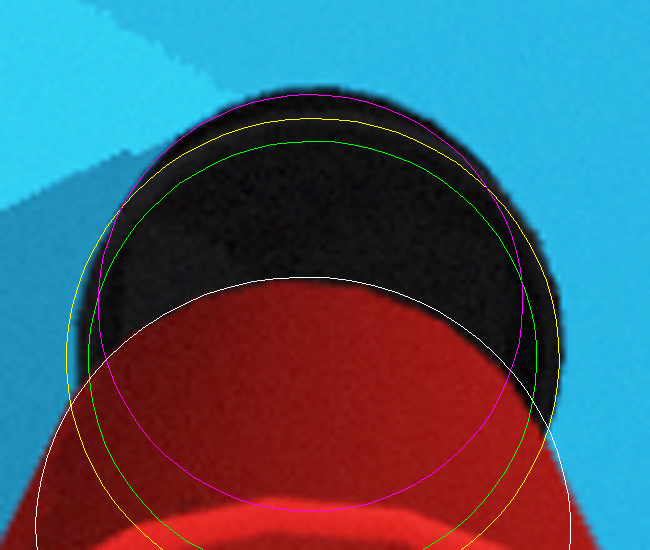

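The overlay puts the black cup about 1.5 mm from my estimate in both axes, so I'm updating it to (0.545, 0.267). I'll go down to just above the mouth.

Call:
{"name": "play_rows", "arguments": {
  "translation": [
    [-1,5,2],
    [-1,12,2],
    [0,18,0],
    [0,18,0],
    [0,18,0],
    [0,12,0],
    [0,6,0],
    [0,2,0],
    [0,0,0],
    [0,0,0]
  ],
  "turn": [
    [0,0,0],
    [0,0,0],
    [0,0,0],
    [0,0,0],
    [0,0,0],
    [0,0,0],
    [0,0,0],
    [0,0,0],
    [0,0,0],
    [0,0,0]
  ],
  "fingers": [0.2,0.2,0.2,0.2,0.2,0.2,0.2,0.2,0.2,0.2]
}}

```text
time: 17.82
position: [0.5452, 0.2681, 0.09]
tool_rot: [-1.541, 0.349, -0.35]
ft_force: [-0.2, 0.4, -1.2]
grip_width: 0.789
```

```bash
cat > ov.py <<'E'
from h import *
import sys
bx,by,tag=float(sys.argv[1]),float(sys.argv[2]),sys.argv[3]
go(bx,by,.031)
ims={n:ctrl.get_image(n) for n in("wrist","side","top")}
s=ctrl.get_state()["position"];zu=s[2]-.0218
def circ(f,x,y,z,r): return np.array([f([x+r*np.cos(a),y+r*np.sin(a),z]) for a in A])
for n,(x0,y0,w,h,k) in dict(wrist=(230,150,180,150,4),side=(200,150,80,80,7),top=(120,230,100,80,6)).items():
    f=wproj if n=="wrist" else (lambda X:proj(n,X)[0])
    im=cv2.resize(ims[n][y0:y0+h,x0:x0+w],None,fx=k,fy=k,interpolation=cv2.INTER_CUBIC)
    for c,col in((circ(f,bx,by,.059,.044),(0,255,255)),(circ(f,bx,by,.059,.040),(0,255,0)),(circ(f,s[0],s[1],zu,.034),(255,255,255))):
        cv2.polylines(im,[(((c+.5)-[x0,y0])*k).astype(int)],True,col,1)
    cv2.imwrite(f"pics/{n}{tag}.png",im)
E
python3 ov.py .545 .267 13
```

```text
t 17.82 pos [0.5452 0.2681 0.09  ] tilt 0.09 jaw [0.431 0.902 0.001] F [-0.2  0.4 -1.2] w 68.7
tool shift mm [ 0.2 59.  -1.2]
turn [-0.001 -0.     0.001] yaw 1.125
rows' joints [-0.68  0.29  0.21  1.69 -0.06  1.17  0.67]
```

View pics/wrist13.png

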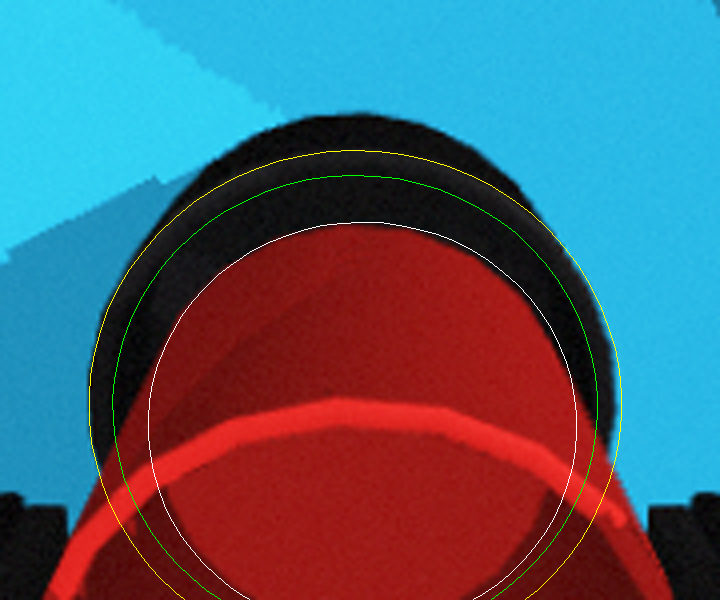

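View pics/side13.png

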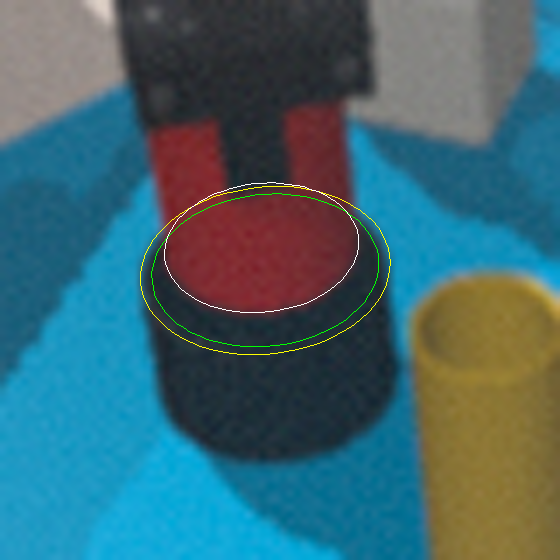

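The cup sits inside the mouth circle with margin all round in both views. I'll lower it into the black cup.

Call:
{"name": "play_rows", "arguments": {
  "translation": [
    [0,3,-1],
    [0,6,0],
    [0,7,0],
    [0,7,0],
    [0,7,0],
    [0,7,0],
    [0,6,0],
    [0,4,0],
    [0,2,0],
    [0,0,0]
  ],
  "turn": [
    [0,0,0],
    [0,0,0],
    [0,0,0],
    [0,0,0],
    [0,0,0],
    [0,0,0],
    [0,0,0],
    [0,0,0],
    [0,0,0],
    [0,0,0]
  ],
  "fingers": [0.2,0.2,0.2,0.2,0.2,0.2,0.2,0.2,0.2,0.2]
}}

```text
time: 18.8
position: [0.5439, 0.2667, 0.0395]
tool_rot: [-1.543, 0.35, -0.349]
ft_force: [0.2, 0.6, -0.4]
grip_width: 0.79
```

```bash
python3 ov.py .545 .267 14
```

```text
t 18.8 pos [0.5439 0.2667 0.0395] tilt 0.05 jaw [ 0.431  0.902 -0.001] F [ 0.2  0.6 -0.4] w 68.7
tool shift mm [0.9 8.5 0.8]
turn [ 0.001 -0.    -0.   ] yaw 1.125
rows' joints [-0.67  0.34  0.2   1.74 -0.08  1.08  0.68]
```

View pics/side14.png

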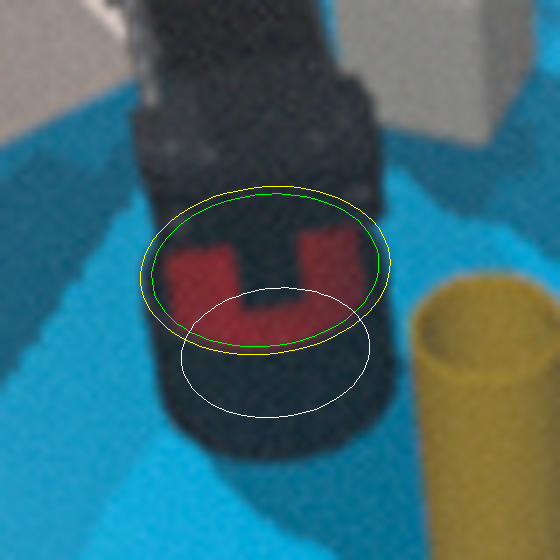

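View pics/wrist14.png

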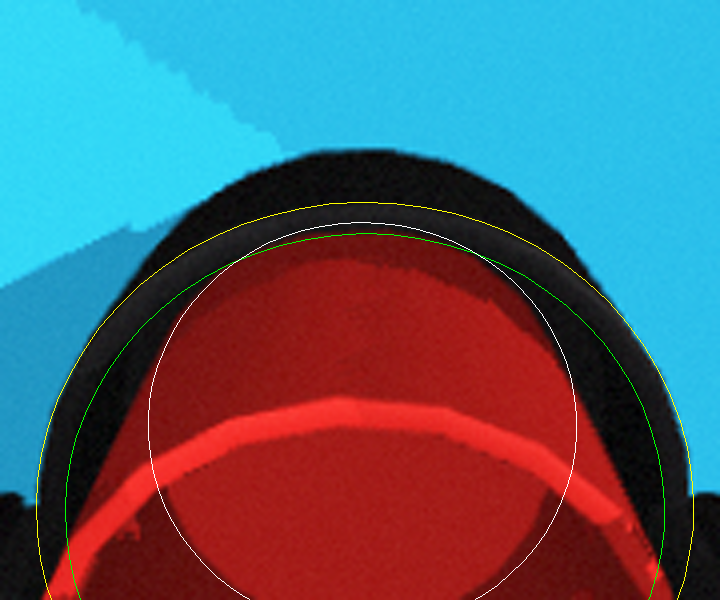

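It's inside with clearance all round. I'll lower it the last 8.5 mm.

Call:
{"name": "play_rows", "arguments": {
  "translation": [
    [0.5,2,0.5],
    [0.5,2,0],
    [0,1.5,0],
    [0,1.5,0],
    [0,1,0],
    [0,0.5,0],
    [0,0,0],
    [0,0,0],
    [0,0,0],
    [0,0,0]
  ],
  "turn": [
    [0,0,0],
    [0,0,0],
    [0,0,0],
    [0,0,0],
    [0,0,0],
    [0,0,0],
    [0,0,0],
    [0,0,0],
    [0,0,0],
    [0,0,0]
  ],
  "fingers": [0.2,0.2,0.2,0.2,0.2,0.2,0.2,0.2,0.2,0.2]
}}

```text
time: 19.78
position: [0.5454, 0.2669, 0.0318]
tool_rot: [-1.542, 0.349, -0.35]
ft_force: [-0.1, -0.8, -1.2]
grip_width: 0.789
```

```bash
python3 ov.py .545 .267 15
```

```text
t 19.78 pos [0.5454 0.2669 0.0318] tilt 0.02 jaw [0.431 0.902 0.   ] F [-0.1 -0.8 -1.2] w 68.6
tool shift mm [-0.4  0.8 -0.1]
turn [-0. -0.  0.] yaw 1.125
rows' joints [-0.67  0.35  0.2   1.74 -0.08  1.06  0.69]
```

View pics/side15.png

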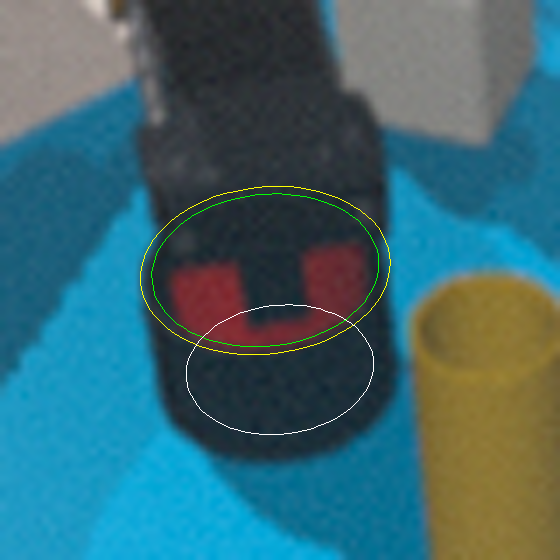

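Call:
{"name": "play_rows", "arguments": {
  "translation": [
    [0,0.8,0],
    [0,0.7,0],
    [0,0.3,0],
    [0,0,0],
    [0,0,0],
    [0,0,0],
    [0,0,0],
    [0,0,0],
    [0,0,0],
    [0,0,0]
  ],
  "turn": [
    [0,0,0],
    [0,0,0],
    [0,0,0],
    [0,0,0],
    [0,0,0],
    [0,0,0],
    [0,0,0],
    [0,0,0],
    [0,0,0],
    [0,0,0]
  ],
  "fingers": [0.2,0.2,0.2,0.2,0.2,0.2,0.2,0.2,0.2,0.2]
}}

```text
time: 20.77
position: [0.5454, 0.267, 0.0308]
tool_rot: [-1.542, 0.349, -0.35]
ft_force: [-2.4, -0.0, 5.1]
grip_width: 0.792
```

Floor contact shows as +5 N. I'll release and lift off.

Call:
{"name": "play_rows", "arguments": {
  "translation": [
    [0,0,0],
    [0,0,0],
    [0,0,0],
    [0,0,0],
    [0,0,0],
    [0,0,0],
    [0,0,0],
    [0,0,0],
    [0,0,0],
    [0,0,0]
  ],
  "turn": [
    [0,0,0],
    [0,0,0],
    [0,0,0],
    [0,0,0],
    [0,0,0],
    [0,0,0],
    [0,0,0],
    [0,0,0],
    [0,0,0],
    [0,0,0]
  ],
  "fingers": [0.6,0.7,0.8,0.9,1,1,1,1,1,1]
}}

```text
time: 21.6
position: [0.5453, 0.2669, 0.0298]
tool_rot: [-1.542, 0.35, -0.35]
ft_force: [-0.7, -0.1, -0.3]
grip_width: 0.998
```

Call:
{"name": "play_rows", "arguments": {
  "translation": [
    [0,-4,0],
    [0,-10,0],
    [0,-20,0],
    [0,-22,0],
    [0,-22,0],
    [0,-20,0],
    [5,-10,-10],
    [10,-5,-20],
    [12,0,-25],
    [12,0,-25]
  ],
  "turn": [
    [0,0,0],
    [0,0,0],
    [0,0,0],
    [0,0,0],
    [0,0,0],
    [0,0,0],
    [0,0,0],
    [0,0,0],
    [0,0,0],
    [0,0,0]
  ],
  "fingers": [1,1,1,1,1,1,1,1,1,1]
}}

```text
time: 22.43
position: [0.546, 0.1764, 0.1437]
tool_rot: [-1.542, 0.348, -0.35]
ft_force: [0.6, 0.0, -0.3]
grip_width: 1.004
```

```bash
python3 - <<'E'
from h import *
go(.549,.1355,.063)
im=ctrl.get_image("side");cv2.imwrite("pics/side16.png",cv2.resize(im[60:300,150:400],None,fx=2.5,fy=2.5,interpolation=cv2.INTER_CUBIC))
t=ctrl.get_image("top");cv2.imwrite("pics/top16.png",t);cv2.imwrite("pics/top16c.png",cv2.resize(t[220:310,120:280],None,fx=4.5,fy=4.5,interpolation=cv2.INTER_CUBIC))
cv2.imwrite("pics/wrist16.png",ctrl.get_image("wrist"))
E
```

```text
t 22.43 pos [0.546  0.1764 0.1437] tilt 0.06 jaw [0.43  0.903 0.001] F [ 0.6  0.  -0.3] w 87.3
tool shift mm [ 20.2  80.7 -35.7]
turn [-0.001 -0.     0.001] yaw 1.126
rows' joints [-0.59  0.18  0.26  1.71 -0.05  1.26  0.81]
```

View pics/side16.png

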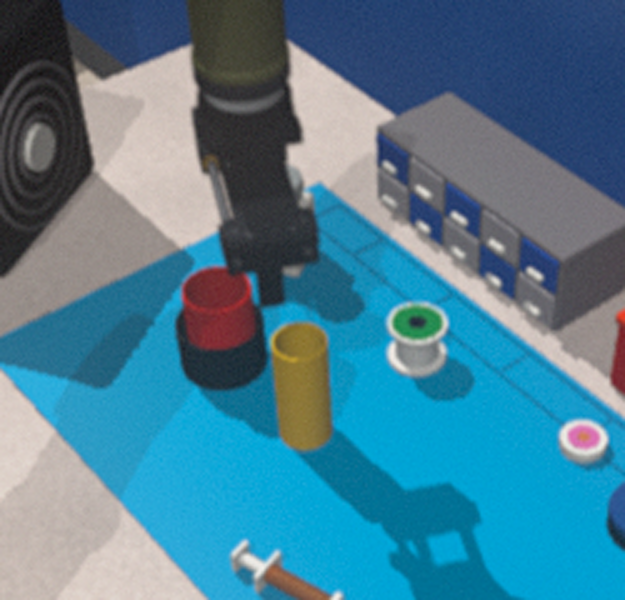

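View pics/top16c.png

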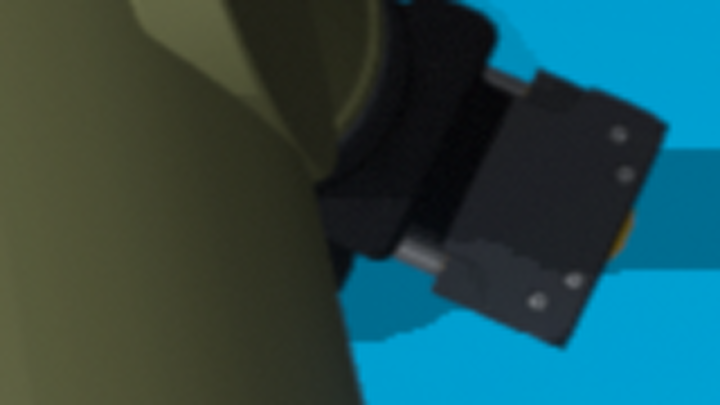

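View pics/wrist16.png

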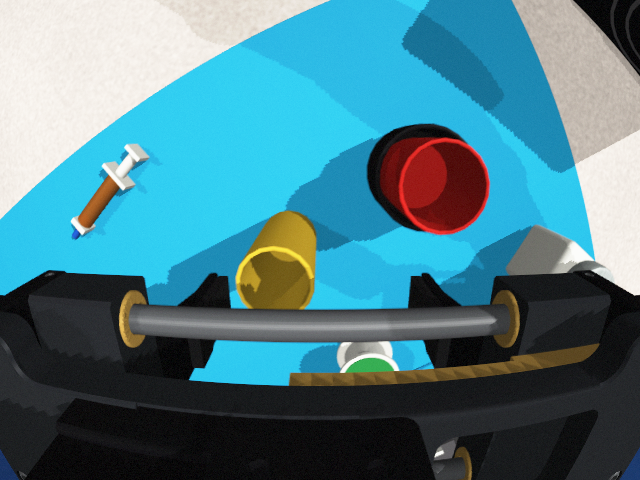

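The red cup stands nested and upright. Now I'll place the gripper over the yellow cup.

Call:
{"name": "play_rows", "arguments": {
  "translation": [
    [8,0,-14],
    [7,0,-12],
    [4,0,-7],
    [1,0,-3],
    [0,0,0],
    [0,0,0],
    [0,0,0],
    [0,0,0],
    [0,0,0],
    [0,0,0]
  ],
  "turn": [
    [0,0,0],
    [0,0,0],
    [0,0,0],
    [0,0,0],
    [0,0,0],
    [0,0,0],
    [0,0,0],
    [0,0,0],
    [0,0,0],
    [0,0,0]
  ],
  "fingers": [1,1,1,1,1,1,1,1,1,1]
}}

```text
time: 23.42
position: [0.5485, 0.1372, 0.1428]
tool_rot: [-1.542, 0.349, -0.349]
ft_force: [0.4, 0.8, 0.6]
grip_width: 1.0
```

```bash
python3 - <<'E'
from h import *
go(.5497,.1345,.062)
w=ctrl.get_image("wrist");cv2.imwrite("pics/wrist17.png",w)
t=ctrl.get_image("top");cv2.imwrite("pics/top17.png",t);cv2.imwrite("pics/top17c.png",cv2.resize(t[220:310,120:280],None,fx=4.5,fy=4.5,interpolation=cv2.INTER_CUBIC))
E
```

```text
t 23.42 pos [0.5485 0.1372 0.1428] tilt 0.01 jaw [0.43  0.903 0.   ] F [0.4 0.8 0.6] w 87.0
tool shift mm [ 2.3 80.8 -2. ]
turn [-0.  0. -0.] yaw 1.126
rows' joints [-0.55  0.16  0.29  1.73 -0.05  1.25  0.87]
```

View pics/wrist17.png

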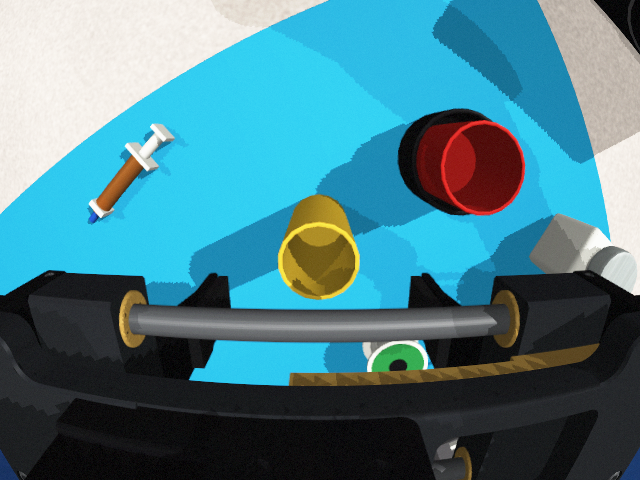

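View pics/top17c.png

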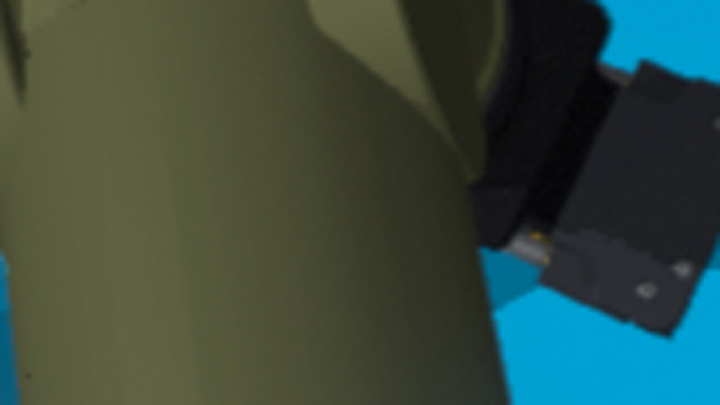

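```bash
python3 - <<'E'
from h import *
print("yellow",wback(319,260.5,.124),"red rim",wback(483,167.5,.101))
go(.5497,.1345,.062)
E
```

```text
yellow [0.54852426 0.13614215 0.124     ] red rim [0.54419107 0.26447995 0.101     ]
t 23.52 pos [0.5485 0.137  0.1428] tilt 0.0 jaw [0.431 0.902 0.   ] F [-0.1  0.3  0.1] w 86.9
tool shift mm [ 2.2 80.8 -1.7]
turn [-0. -0.  0.] yaw 1.125
rows' joints [-0.55  0.16  0.29  1.73 -0.05  1.25  0.87]
```

Call:
{"name": "play_rows", "arguments": {
  "translation": [
    [1,5,-1],
    [0,12,0],
    [0,16,0],
    [0,16,0],
    [0,14,0],
    [0,10,0],
    [0,6,0],
    [0,2,0],
    [0,0,0],
    [0,0,0]
  ],
  "turn": [
    [0,0,0],
    [0,0,0],
    [0,0,0],
    [0,0,0],
    [0,0,0],
    [0,0,0],
    [0,0,0],
    [0,0,0],
    [0,0,0],
    [0,0,0]
  ],
  "fingers": [1,1,1,1,1,1,1,1,1,0.6]
}}

```text
time: 24.35
position: [0.5495, 0.1355, 0.0624]
tool_rot: [-1.542, 0.349, -0.35]
ft_force: [0.4, 0.2, 0.1]
grip_width: 0.974
```

Call:
{"name": "play_rows", "arguments": {
  "translation": [
    [0,0,0],
    [0,0,0],
    [0,0,0],
    [0,0,0],
    [0,0,0],
    [0,0,0],
    [0,0,0],
    [0,0,0],
    [0,0,0],
    [0,0,0]
  ],
  "turn": [
    [0,0,0],
    [0,0,0],
    [0,0,0],
    [0,0,0],
    [0,0,0],
    [0,0,0],
    [0,0,0],
    [0,0,0],
    [0,0,0],
    [0,0,0]
  ],
  "fingers": [0.4,0.3,0.2,0,-0.2,-0.2,-0.2,-0.2,-0.2,-0.2]
}}

```text
time: 25.18
position: [0.5491, 0.1355, 0.062]
tool_rot: [-1.542, 0.349, -0.35]
ft_force: [-0.1, 0.7, 1.3]
grip_width: 0.583
```

```bash
python3 - <<'E'
from h import *
go(.5497,.1345,.062)
im=ctrl.get_image("side");cv2.imwrite("pics/side18.png",cv2.resize(im[100:280,180:380],None,fx=3,fy=3,interpolation=cv2.INTER_CUBIC))
E
```

```text
t 25.18 pos [0.5491 0.1355 0.062 ] tilt 0.02 jaw [0.431 0.902 0.   ] F [-0.1  0.7  1.3] w 50.7
tool shift mm [ 1.   0.  -0.7]
turn [-0. -0.  0.] yaw 1.125
rows' joints [-0.54  0.24  0.28  1.82 -0.07  1.09  0.9 ]
```

View pics/side18.png

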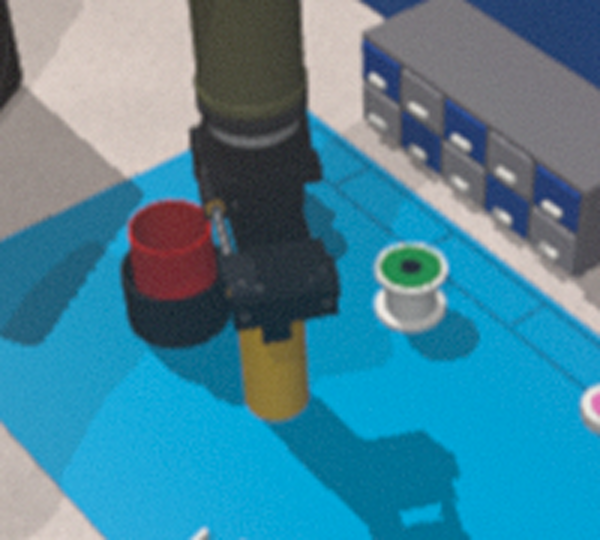

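Gripped at 50.7 mm. Now I'll lift 130 mm.

Call:
{"name": "play_rows", "arguments": {
  "translation": [
    [0,-4,0],
    [0,-10,0],
    [0,-16,0],
    [0,-20,0],
    [0,-20,0],
    [0,-20,0],
    [0,-18,0],
    [0,-14,0],
    [0,-8,0],
    [0,-3,0]
  ],
  "turn": [
    [0,0,0],
    [0,0,0],
    [0,0,0],
    [0,0,0],
    [0,0,0],
    [0,0,0],
    [0,0,0],
    [0,0,0],
    [0,0,0],
    [0,0,0]
  ],
  "fingers": [-0.2,-0.2,-0.2,-0.2,-0.2,-0.2,-0.2,-0.2,-0.2,-0.2]
}}

```text
time: 26.07
position: [0.5498, 0.1355, 0.1969]
tool_rot: [-1.541, 0.348, -0.351]
ft_force: [0.2, -0.6, -2.2]
grip_width: 0.587
```

Call:
{"name": "play_rows", "arguments": {
  "translation": [
    [-3,0,6],
    [-7,0,14],
    [-10,0,20],
    [-10,0,20],
    [-10,0,20],
    [-9,0,18],
    [-6,0,11],
    [-3,0,6],
    [0,0,0],
    [0,0,0]
  ],
  "turn": [
    [0,0,0],
    [0,0,0],
    [0,0,0],
    [0,0,0],
    [0,0,0],
    [0,0,0],
    [0,0,0],
    [0,0,0],
    [0,0,0],
    [0,0,0]
  ],
  "fingers": [-0.2,-0.2,-0.2,-0.2,-0.2,-0.2,-0.2,-0.2,-0.2,-0.2]
}}

```text
time: 26.9
position: [0.5462, 0.2631, 0.1943]
tool_rot: [-1.544, 0.35, -0.35]
ft_force: [0.0, -1.0, -1.1]
grip_width: 0.592
```

```bash
cat > ov2.py <<'E'
from h import *
import sys
bx,by,tag=float(sys.argv[1]),float(sys.argv[2]),sys.argv[3]
go(bx,by,.072)
ims={n:ctrl.get_image(n) for n in("wrist","side")}
s=ctrl.get_state()["position"];zu=s[2]-.058
def circ(f,x,y,z,r): return np.array([f([x+r*np.cos(a),y+r*np.sin(a),z]) for a in A])
for n,(x0,y0,w,h,k) in dict(wrist=(220,150,200,150,4),side=(190,110,100,110,5)).items():
    f=wproj if n=="wrist" else (lambda X:proj(n,X)[0])
    im=cv2.resize(ims[n][y0:y0+h,x0:x0+w],None,fx=k,fy=k,interpolation=cv2.INTER_CUBIC)
    for c,col in((circ(f,bx,by,.101,.034),(0,255,255)),(circ(f,bx,by,.101,.031),(0,255,0)),(circ(f,s[0],s[1],zu,.026),(255,255,255))):
        cv2.polylines(im,[(((c+.5)-[x0,y0])*k).astype(int)],True,col,1)
    cv2.imwrite(f"pics/{n}{tag}.png",im)
E
python3 ov2.py .545 .266 19
```

```text
t 26.9 pos [0.5462 0.2631 0.1943] tilt 0.09 jaw [ 0.432  0.902 -0.002] F [ 0.  -1.  -1.1] w 51.5
tool shift mm [ -2.3 122.3   2.2]
turn [0.002 0.    0.   ] yaw 1.124
rows' joints [-0.67  0.22  0.21  1.56 -0.05  1.37  0.67]
```

View pics/wrist19.png

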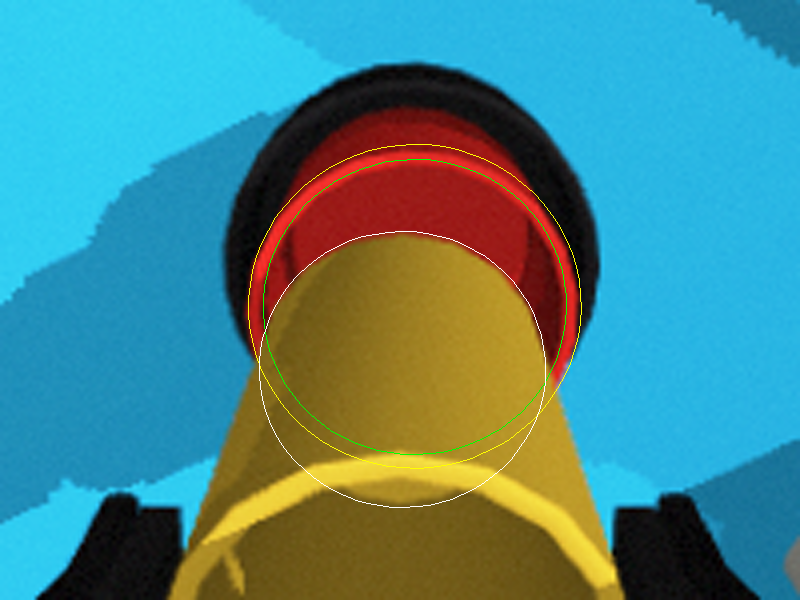

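View pics/side19.png

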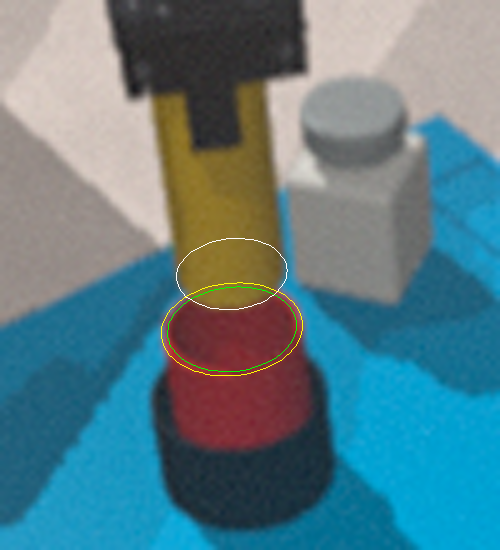

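The overlay matches the red rim and the yellow underside. I'll centre the cup (−2, +2 mm) and lower it to just above the rim.

Call:
{"name": "play_rows", "arguments": {
  "translation": [
    [-1,2,1],
    [-1,5,1],
    [0,8,0],
    [0,8,0],
    [0,4,0],
    [0,2,0],
    [0,0,0],
    [0,0,0],
    [0,0,0],
    [0,0,0]
  ],
  "turn": [
    [0,0,0],
    [0,0,0],
    [0,0,0],
    [0,0,0],
    [0,0,0],
    [0,0,0],
    [0,0,0],
    [0,0,0],
    [0,0,0],
    [0,0,0]
  ],
  "fingers": [-0.2,-0.2,-0.2,-0.2,-0.2,-0.2,-0.2,-0.2,-0.2,-0.2]
}}

```text
time: 27.83
position: [0.5456, 0.267, 0.1663]
tool_rot: [-1.542, 0.349, -0.35]
ft_force: [-0.2, 0.2, -1.3]
grip_width: 0.584
```

```bash
python3 ov2.py .545 .266 20
```

```text
t 27.83 pos [0.5456 0.267  0.1663] tilt 0.05 jaw [0.431 0.902 0.001] F [-0.2  0.2 -1.3] w 50.8
tool shift mm [-0.2 94.3 -1.2]
turn [-0.001 -0.     0.001] yaw 1.125
rows' joints [-0.68  0.24  0.21  1.6  -0.05  1.31  0.67]
```

View pics/wrist20.png

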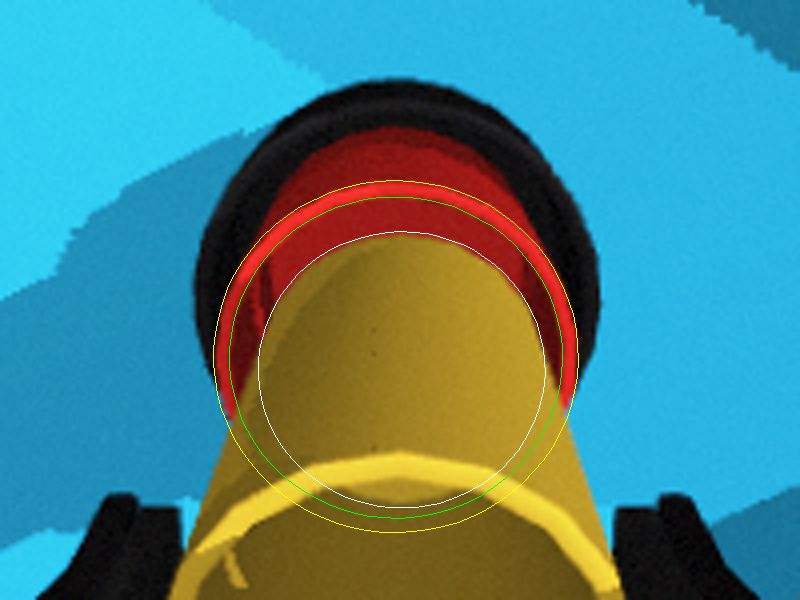

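View pics/side20.png

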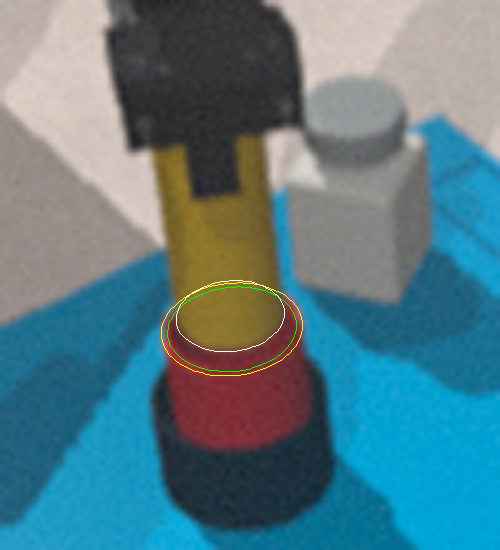

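The cup is within the mouth on every side. I'll lower it 80 mm, shifting −1 mm along the jaws.

Call:
{"name": "play_rows", "arguments": {
  "translation": [
    [0,3,-1],
    [0,6,0],
    [0,7,0],
    [0,7,0],
    [0,7,0],
    [0,7,0],
    [0,5,0],
    [0,3,0],
    [0,0,0],
    [0,0,0]
  ],
  "turn": [
    [0,0,0],
    [0,0,0],
    [0,0,0],
    [0,0,0],
    [0,0,0],
    [0,0,0],
    [0,0,0],
    [0,0,0],
    [0,0,0],
    [0,0,0]
  ],
  "fingers": [-0.2,-0.2,-0.2,-0.2,-0.2,-0.2,-0.2,-0.2,-0.2,-0.2]
}}

```text
time: 28.77
position: [0.5449, 0.266, 0.1208]
tool_rot: [-1.542, 0.35, -0.35]
ft_force: [0.3, -0.6, -1.5]
grip_width: 0.584
```

```bash
python3 ov2.py .545 .266 21
```

```text
t 28.77 pos [0.5449 0.266  0.1208] tilt 0.0 jaw [0.431 0.902 0.   ] F [ 0.3 -0.6 -1.5] w 50.8
tool shift mm [ 0.1 48.8  0.1]
turn [-0. -0.  0.] yaw 1.125
rows' joints [-0.67  0.27  0.21  1.66 -0.06  1.23  0.67]
```

View pics/wrist21.png

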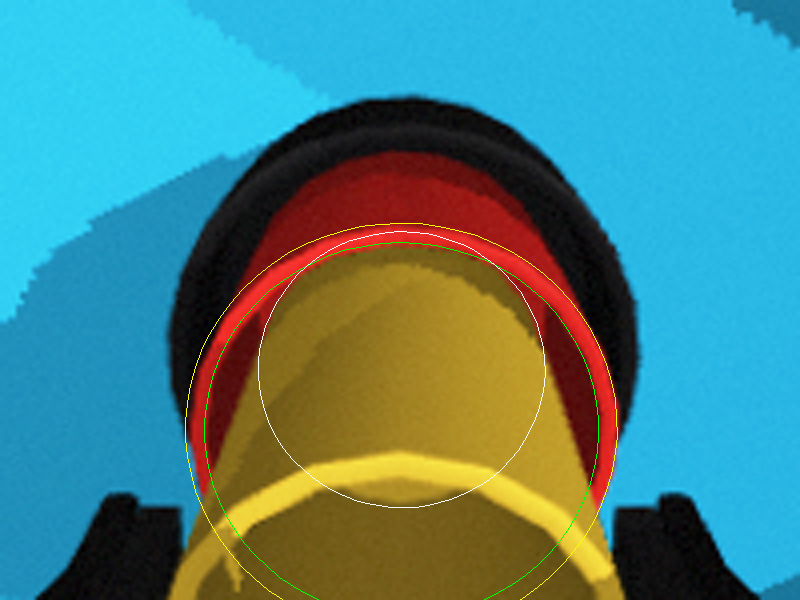

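It's well centred with no side force, so I'll keep lowering.

Call:
{"name": "play_rows", "arguments": {
  "translation": [
    [0,3,0],
    [0,5,0],
    [0,6,0],
    [0,6,0],
    [0,6,0],
    [0,6,0],
    [0,5,0],
    [0,4,0],
    [0,2,0],
    [0,0,0]
  ],
  "turn": [
    [0,0,0],
    [0,0,0],
    [0,0,0],
    [0,0,0],
    [0,0,0],
    [0,0,0],
    [0,0,0],
    [0,0,0],
    [0,0,0],
    [0,0,0]
  ],
  "fingers": [-0.2,-0.2,-0.2,-0.2,-0.2,-0.2,-0.2,-0.2,-0.2,-0.2]
}}

```text
time: 29.7
position: [0.5445, 0.2658, 0.0772]
tool_rot: [-1.543, 0.35, -0.349]
ft_force: [0.3, -0.5, -0.5]
grip_width: 0.585
```

```bash
python3 ov2.py .545 .266 22
```

```text
t 29.7 pos [0.5445 0.2658 0.0772] tilt 0.05 jaw [ 0.431  0.902 -0.001] F [ 0.3 -0.5 -0.5] w 50.9
tool shift mm [0.3 5.2 0.4]
turn [ 0.001 -0.    -0.001] yaw 1.125
rows' joints [-0.67  0.3   0.2   1.7  -0.07  1.15  0.68]
```

View pics/side22.png

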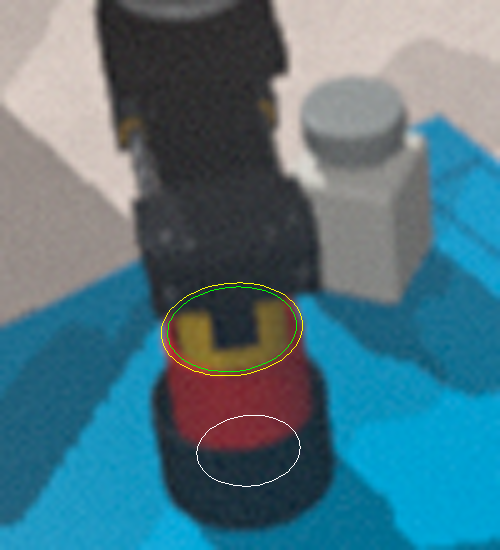

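View pics/wrist22.png

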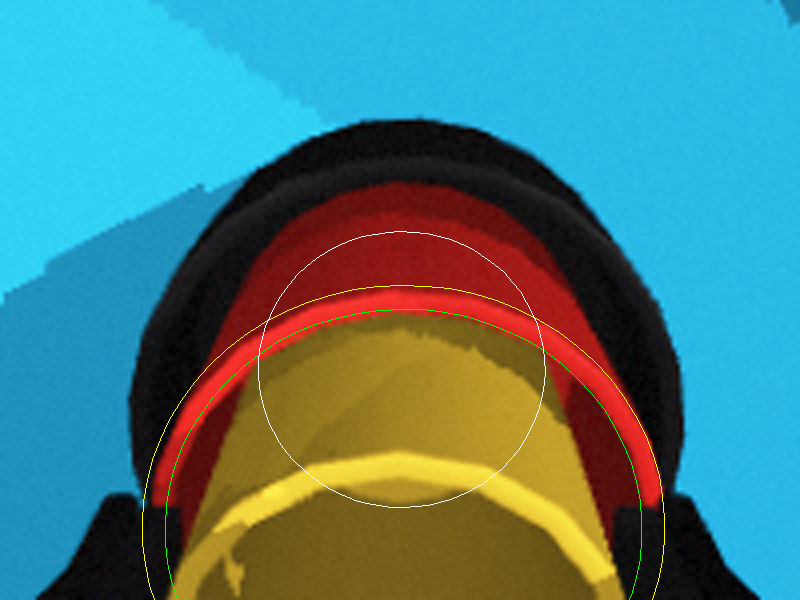

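Call:
{"name": "play_rows", "arguments": {
  "translation": [
    [0.3,1.5,0],
    [0,1.5,0],
    [0,1,0],
    [0,0.7,0],
    [0,0.5,0],
    [0,0,0],
    [0,0,0],
    [0,0,0],
    [0,0,0],
    [0,0,0]
  ],
  "turn": [
    [0,0,0],
    [0,0,0],
    [0,0,0],
    [0,0,0],
    [0,0,0],
    [0,0,0],
    [0,0,0],
    [0,0,0],
    [0,0,0],
    [0,0,0]
  ],
  "fingers": [-0.2,-0.2,-0.2,-0.2,-0.2,-0.2,-0.2,-0.2,-0.2,-0.2]
}}

```text
time: 30.63
position: [0.5452, 0.2659, 0.0727]
tool_rot: [-1.542, 0.349, -0.35]
ft_force: [-0.4, -0.3, -0.2]
grip_width: 0.584
```

Call:
{"name": "play_rows", "arguments": {
  "translation": [
    [0,0.7,0],
    [0,0.5,0],
    [0,0.3,0],
    [0,0,0],
    [0,0,0],
    [0,0,0],
    [0,0,0],
    [0,0,0],
    [0,0,0],
    [0,0,0]
  ],
  "turn": [
    [0,0,0],
    [0,0,0],
    [0,0,0],
    [0,0,0],
    [0,0,0],
    [0,0,0],
    [0,0,0],
    [0,0,0],
    [0,0,0],
    [0,0,0]
  ],
  "fingers": [-0.2,-0.2,-0.2,-0.2,-0.2,-0.2,-0.2,-0.2,-0.2,-0.2]
}}

```text
time: 31.47
position: [0.5456, 0.2659, 0.072]
tool_rot: [-1.542, 0.349, -0.35]
ft_force: [-1.1, -0.9, 5.9]
grip_width: 0.586
```

Floor contact shows as +5.9 N at the expected height (0.072). I'll release and retreat straight up.

Call:
{"name": "play_rows", "arguments": {
  "translation": [
    [0,0,0],
    [0,0,0],
    [0,0,0],
    [0,0,0],
    [0,0,0],
    [0,0,0],
    [0,0,0],
    [0,0,0],
    [0,0,0],
    [0,0,0]
  ],
  "turn": [
    [0,0,0],
    [0,0,0],
    [0,0,0],
    [0,0,0],
    [0,0,0],
    [0,0,0],
    [0,0,0],
    [0,0,0],
    [0,0,0],
    [0,0,0]
  ],
  "fingers": [0.25,0.3,0.4,0.6,0.8,1,1,1,1,1]
}}

```text
time: 32.3
position: [0.5452, 0.2658, 0.0712]
tool_rot: [-1.542, 0.349, -0.35]
ft_force: [0.3, 0.2, -0.1]
grip_width: 0.993
```

Call:
{"name": "play_rows", "arguments": {
  "translation": [
    [0,-3,0],
    [0,-8,0],
    [0,-15,0],
    [0,-20,0],
    [0,-20,0],
    [0,-20,0],
    [-5,-10,0],
    [-15,0,0],
    [-25,0,0],
    [-30,0,0]
  ],
  "turn": [
    [0,0,0],
    [0,0,0],
    [0,0,0],
    [0,0,0],
    [0,0,0],
    [0,0,0],
    [0,0,0],
    [0,0,0],
    [0,0,0],
    [0,0,0]
  ],
  "fingers": [1,1,1,1,1,1,1,1,1,1]
}}

```text
time: 33.13
position: [0.4762, 0.2976, 0.1661]
tool_rot: [-1.543, 0.352, -0.351]
ft_force: [-0.2, 0.4, 0.6]
grip_width: 1.002
```

```bash
python3 - <<'E'
from h import *
go(.3,.45,.2)
cv2.imwrite("pics/side23.png",ctrl.get_image("side"));cv2.imwrite("pics/top23.png",ctrl.get_image("top"))
E
```

```text
t 33.13 pos [0.4762 0.2976 0.1661] tilt 0.07 jaw [ 0.433  0.901 -0.001] F [-0.2  0.4  0.6] w 87.2
tool shift mm [-224.9  -33.9   61. ]
turn [ 0.001 -0.    -0.   ] yaw 1.123
rows' joints [-0.76  0.14  0.17  1.71 -0.02  1.3   0.54]
```

View pics/side23.png

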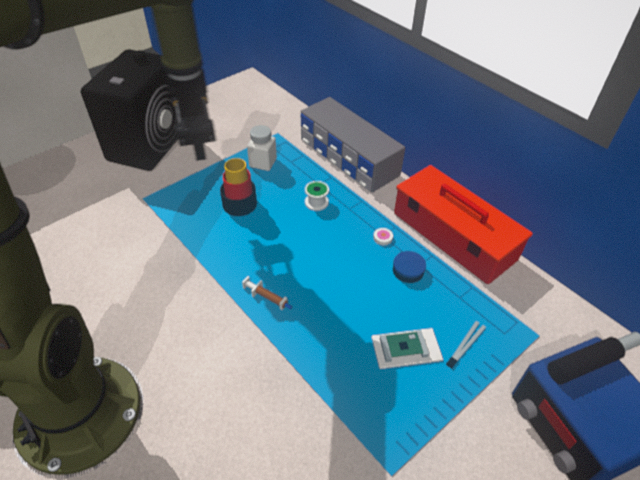

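View pics/top23.png

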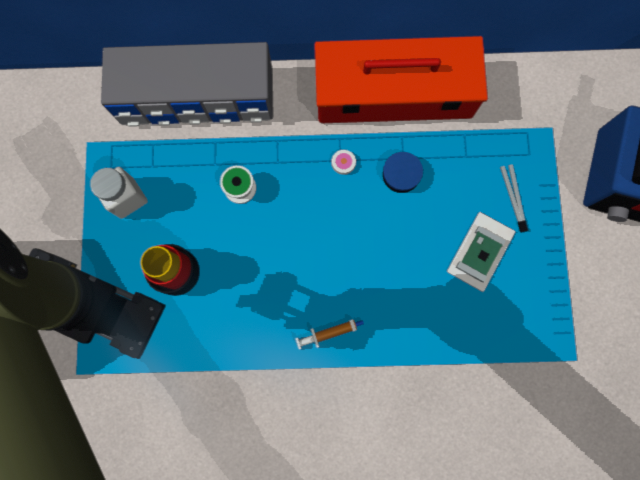

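All three cups are nested at (238,187) in the side view, and the bystanders look unmoved. One last overlay checks the rim heights and axes, after a settling call.

Call:
{"name": "play_rows", "arguments": {
  "translation": [
    [-20,0,0],
    [-15,0,0],
    [-10,0,0],
    [0,0,0],
    [0,0,0],
    [0,0,0],
    [0,0,0],
    [0,0,0],
    [0,0,0],
    [0,0,0]
  ],
  "turn": [
    [0,0,0],
    [0,0,0],
    [0,0,0],
    [0,0,0],
    [0,0,0],
    [0,0,0],
    [0,0,0],
    [0,0,0],
    [0,0,0],
    [0,0,0]
  ],
  "fingers": [1,1,1,1,1,1,1,1,1,1]
}}

```text
time: 34.07
position: [0.4372, 0.3172, 0.1671]
tool_rot: [-1.542, 0.35, -0.35]
ft_force: [-0.0, -0.1, -0.0]
grip_width: 1.0
```

```bash
python3 - <<'E'
from h import *
P=(.5455,.2665);out=[]
for n,(x0,y0,w,h) in dict(side=(205,150,65,75),top=(130,230,75,75)).items():
    im=ctrl.get_image(n);k=6;a=cv2.resize(im[y0:y0+h,x0:x0+w],None,fx=k,fy=k,interpolation=cv2.INTER_CUBIC)
    for z,r,c in((.134,.026,(0,255,0)),(.101,.034,(255,255,255)),(.059,.044,(255,0,255))):
        q=proj(n,np.c_[P[0]+r*np.cos(A),P[1]+r*np.sin(A),0*A+z]);cv2.polylines(a,[((q+.5-[x0,y0])*k).astype(int)],True,c,1)
    out.append(cv2.copyMakeBorder(a,0,450-a.shape[0],0,0,cv2.BORDER_CONSTANT))
    o=cv2.imread(f"pics/{n}0.png")
    if n=="top":
        for nm,b in dict(bottle=(85,160,65,60),spool=(215,160,50,50),wick=(325,145,40,35),tin=(380,148,50,50),board=(440,205,80,95),twz=(495,155,40,85),syr=(290,310,85,45)).items():
            s=np.s_[b[1]:b[1]+b[3],b[0]:b[0]+b[2]]
            print(nm,np.round(cv2.phaseCorrelate(o[s].mean(2).astype(np.float32),im[s].mean(2).astype(np.float32))[0],2))
cv2.imwrite("pics/fin.png",np.hstack(out))
print(ctrl.get_state()["position"],ctrl.get_state()["time"])
E
```

```text
bottle [-0.01 -0.04]
spool [0.03 0.  ]
wick [0.02 0.01]
tin [0.01 0.03]
board [-0.01 -0.02]
twz [-0.  0.]
syr [0.04 0.4 ]
[0.43704827 0.31739196 0.16710703] 34.1667
```

View pics/fin.png

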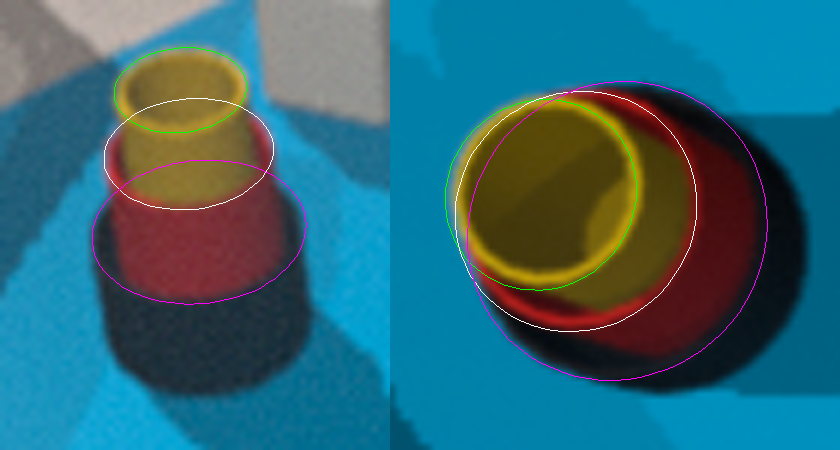

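The rim heights and axes agree with full nesting to within about 2 mm, and the bystanders haven't moved. I'll hand the job in.

```bash
python3 -c "
from bench import ctrl
print(ctrl.close_job())"
```

```text
the job is handed in; nothing more can be done
None
```

The tool stand is made up: I took the yellow cup out, nested the red cup in the black one, then nested the yellow cup in the red one. I handed the job in at about 34 s of the 58 s allowed. No verdict is reported, so what follows is from my own checks.

- **Placing:** Both cups touched down at the expected heights, with about +5 N for the red cup and +6 N for the yellow. They were then released with the fingers clear.
- **Last checks:** The side and top overlays of the three rims matched full nesting to about 2 mm, with all three cups upright. I did not refit the black cup's position at the end, but its rim lay within about 2 mm of where I had measured it.
- **Bystanders:** No bystander moved in the top view: shifts were at most 0.04 px. The flux syringe read 0.4 px, well under 1 mm; I put that down to the arm's shadow.
- **What disagreed:**
  - **Finger length:** The fingertips really sit about 36 mm behind the reported TCP. Because of this, the first grasp closed in the air above the yellow rim without touching anything. I confirmed the offset in the wrist and side views and allowed for it from then on.
  - **Cup positions:** The three cameras' readings differed by 2–5 mm, so I corrected by the wrist view before each insertion.

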